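Pack a spare-lens carton snugly and close it

TASK

Lay all the lens cassettes that are on the bench flat, one on another, in the open carton tray. Then add spacer boards from the rack, one at a time, until the room left under the lid is snugly taken up: the top board feels about level with the tray's rim, so that another would stand proud of it. Then put the lid on rim-down, fully home and square, and leave the unused boards lying in their rack and the other things on the bench where they are.

Things in the scene. Friction and masses are not known exactly. Their poses are not given: they have to be found in the camera images.
- tray: open black carton tray, fixed on a cradle. Origin on the bench under its centre; x along its length, z up. Inside 148 x 52 mm, walls 2.5 mm; inner floor 13 mm and rim 77 mm above the bench (64 mm deep). Each long wall has a finger cut-out 50 mm wide at mid-length, open from rim to floor, so contents can be lowered in held across their width. Cradle 200 x 82 mm, 10 mm thick, 16 mm high at its ends.
- tray_rim (a point): centre of the tray's mouth, at the height of its rim.
- lid: black lift-off lid, 165 x 68 mm outside, 29.5 mm deep, walls and top 2.5 mm (27 mm deep inside), 60 g, a paper label on its closed top. Origin at the centre of its rim plane (open side), z towards the closed top, x along its length. Starts leaning on the stand, rim against the slope. Fully home, its rim is 27 mm below the tray's rim and it has 3 mm play all round.
- lid_stand: grey sloping stand, fixed, 150 mm deep, 80 mm wide at its foot, 150 mm high; origin on the bench under its middle. Its slope, only 54 mm wide so that the lid stands out on both sides, rises at 45 degrees along its +x and faces its -x side; the lid's length lies up the slope, its lower end on a 14 mm ledge.
- board_rack: low plywood rack, fixed, 164 x 60 mm, that holds the stack of spacer boards; origin at the centre of its underside, x along its length. Its deck is 15 mm above the bench; a 60 mm high, 50 mm wide stop stands at each end (x = +/-76 mm); the long sides are open.
- board0: spacer board, plain brown board 140 x 44 x 7 mm, 25 g; origin at its centre, x along its length, z up. Six identical ones start stacked flat in the rack, board0 lowest, board5 on top. Either face may be up.
- board1: spacer board, plain brown board 140 x 44 x 7 mm, 25 g; origin at its centre, x along its length, z up. Six identical ones start stacked flat in the rack, board0 lowest, board5 on top. Either face may be up.
- board2: spacer board, plain brown board 140 x 44 x 7 mm, 25 g; origin at its centre, x along its length, z up. Six identical ones start stacked flat in the rack, board0 lowest, board5 on top. Either face may be up.
- board3: spacer board, plain brown board 140 x 44 x 7 mm, 25 g; origin at its centre, x along its length, z up. Six identical ones start stacked flat in the rack, board0 lowest, board5 on top. Either face may be up.
- board4: spacer board, plain brown board 140 x 44 x 7 mm, 25 g; origin at its centre, x along its length, z up. Six identical ones start stacked flat in the rack, board0 lowest, board5 on top. Either face may be up.
- board5: spacer board, plain brown board 140 x 44 x 7 mm, 25 g; origin at its centre, x along its length, z up. Six identical ones start stacked flat in the rack, board0 lowest, board5 on top. Either face may be up.
- cassette_a: spare-lens cassette, a flat grey plastic box 140 x 44 mm and 14 mm thick, lying flat on the bench; origin at the centre of its underside, x along its length, z up. One of three; two or all three are present (an absent one reads None). Either face may be up.
- cassette_b: spare-lens cassette, a flat grey plastic box 140 x 44 mm and 14 mm thick, lying flat on the bench; origin at the centre of its underside, x along its length, z up. One of three; two or all three are present (an absent one reads None). Either face may be up.
- cassette_c: spare-lens cassette, a flat grey plastic box 140 x 44 mm and 21 mm thick, lying flat on the bench; origin at the centre of its underside, x along its length, z up. One of three; two or all three are present (an absent one reads None). Either face may be up.
- tape_dispenser: heavy black desk tape dispenser, 150 x 62 x 96 mm; bystander.
- calculator: desk calculator, 145 x 100 x 18 mm; bystander.
- lens_cleaner: white bottle, 42 mm across, 125 mm tall; bystander.
- tape_roll: roll of tape lying flat, 92 mm across, 24 mm high; bystander.
- eyewear_case: grey hard eyewear case, 158 x 60 x 34 mm; bystander.
- marker: black marker pen, 124 mm long, 14 mm thick, lying; bystander.

How it is judged:
On the way, in this order (a step that is already met when the one before it is completed fails the run):
1. all the cassettes lie flat in the tray and are let go, no board in it yet (horizontal distance between each of cassette_a, cassette_b, cassette_c and tray below 0.012 m and height (world z) of each of cassette_a, cassette_b, cassette_c below 0.08 m and angle between the z axis of each of cassette_a, cassette_b, cassette_c and the z axis of tray, either way round below 0.08 rad and angle between the x axis of each of cassette_a, cassette_b, cassette_c and the x axis of tray, either way round below 0.12 rad and linear speed of each of cassette_a, cassette_b, cassette_c below 0.03 m/s and contact force between the fingers and cassette_a below 0.3 N and contact force between the fingers and cassette_b below 0.3 N and contact force between the fingers and cassette_c below 0.3 N and horizontal distance between each of board0, board1, board2, board3, board4, board5 and tray above 0.06 m), for 0.3 s.
2. spacer boards lie on them and the top board, let go, is level with the rim (4 mm below to 3 mm above), the lid not yet on (horizontal distance between each of cassette_a, cassette_b, cassette_c and tray below 0.012 m and height (world z) of each of cassette_a, cassette_b, cassette_c below 0.08 m and angle between the z axis of each of cassette_a, cassette_b, cassette_c and the z axis of tray, either way round below 0.08 rad and angle between the x axis of each of cassette_a, cassette_b, cassette_c and the x axis of tray, either way round below 0.12 rad and (horizontal distance between board0 and tray above 0.06 m or z of board0 in the frame of tray below 0.0765 m) and (horizontal distance between board1 and tray above 0.06 m or z of board1 in the frame of tray below 0.0765 m) and (horizontal distance between board2 and tray above 0.06 m or z of board2 in the frame of tray below 0.0765 m) and (horizontal distance between board3 and tray above 0.06 m or z of board3 in the frame of tray below 0.0765 m) and (horizontal distance between board4 and tray above 0.06 m or z of board4 in the frame of tray below 0.0765 m) and (horizontal distance between board5 and tray above 0.06 m or z of board5 in the frame of tray below 0.0765 m) and ((horizontal distance between board0 and tray below 0.012 m and angle between the z axis of board0 and the z axis of tray, either way round below 0.06 rad and z of board0 in the frame of tray between 0.0695 and 0.0765 m and linear speed of board0 below 0.03 m/s and contact force between the fingers and board0 below 0.3 N) or (horizontal distance between board1 and tray below 0.012 m and angle between the z axis of board1 and the z axis of tray, either way round below 0.06 rad and z of board1 in the frame of tray between 0.0695 and 0.0765 m and linear speed of board1 below 0.03 m/s and contact force between the fingers and board1 below 0.3 N) or (horizontal distance between board2 and tray below 0.012 m and angle between the z axis of board2 and the z axis of tray, either way round below 0.06 rad and z of board2 in the frame of tray between 0.0695 and 0.0765 m and linear speed of board2 below 0.03 m/s and contact force between the fingers and board2 below 0.3 N) or (horizontal distance between board3 and tray below 0.012 m and angle between the z axis of board3 and the z axis of tray, either way round below 0.06 rad and z of board3 in the frame of tray between 0.0695 and 0.0765 m and linear speed of board3 below 0.03 m/s and contact force between the fingers and board3 below 0.3 N) or (horizontal distance between board4 and tray below 0.012 m and angle between the z axis of board4 and the z axis of tray, either way round below 0.06 rad and z of board4 in the frame of tray between 0.0695 and 0.0765 m and linear speed of board4 below 0.03 m/s and contact force between the fingers and board4 below 0.3 N) or (horizontal distance between board5 and tray below 0.012 m and angle between the z axis of board5 and the z axis of tray, either way round below 0.06 rad and z of board5 in the frame of tray between 0.0695 and 0.0765 m and linear speed of board5 below 0.03 m/s and contact force between the fingers and board5 below 0.3 N)) and horizontal distance between lid and tray above 0.06 m), for 0.3 s.
At the end, for the whole second after the job is handed in: Cassettes flat in the tray; top board 4 mm below to 3 mm above the rim, none higher; lid rim-down, let go, within 3 mm of fully home, 7 mm of centre, 0.05 rad of level, 0.06 rad of square; every board flat in the tray or within 25 mm of its rack's centre (horizontal distance between each of cassette_a, cassette_b, cassette_c and tray below 0.012 m and height (world z) of each of cassette_a, cassette_b, cassette_c below 0.08 m and angle between the z axis of each of cassette_a, cassette_b, cassette_c and the z axis of tray, either way round below 0.08 rad and angle between the x axis of each of cassette_a, cassette_b, cassette_c and the x axis of tray, either way round below 0.12 rad and (horizontal distance between board0 and tray above 0.06 m or z of board0 in the frame of tray below 0.0765 m) and (horizontal distance between board1 and tray above 0.06 m or z of board1 in the frame of tray below 0.0765 m) and (horizontal distance between board2 and tray above 0.06 m or z of board2 in the frame of tray below 0.0765 m) and (horizontal distance between board3 and tray above 0.06 m or z of board3 in the frame of tray below 0.0765 m) and (horizontal distance between board4 and tray above 0.06 m or z of board4 in the frame of tray below 0.0765 m) and (horizontal distance between board5 and tray above 0.06 m or z of board5 in the frame of tray below 0.0765 m) and ((horizontal distance between board0 and tray below 0.012 m and angle between the z axis of board0 and the z axis of tray, either way round below 0.06 rad and z of board0 in the frame of tray between 0.0695 and 0.0765 m) or (horizontal distance between board1 and tray below 0.012 m and angle between the z axis of board1 and the z axis of tray, either way round below 0.06 rad and z of board1 in the frame of tray between 0.0695 and 0.0765 m) or (horizontal distance between board2 and tray below 0.012 m and angle between the z axis of board2 and the z axis of tray, either way round below 0.06 rad and z of board2 in the frame of tray between 0.0695 and 0.0765 m) or (horizontal distance between board3 and tray below 0.012 m and angle between the z axis of board3 and the z axis of tray, either way round below 0.06 rad and z of board3 in the frame of tray between 0.0695 and 0.0765 m) or (horizontal distance between board4 and tray below 0.012 m and angle between the z axis of board4 and the z axis of tray, either way round below 0.06 rad and z of board4 in the frame of tray between 0.0695 and 0.0765 m) or (horizontal distance between board5 and tray below 0.012 m and angle between the z axis of board5 and the z axis of tray, either way round below 0.06 rad and z of board5 in the frame of tray between 0.0695 and 0.0765 m)) and horizontal distance between lid and tray below 0.007 m and angle between lid's own z axis and vertical below 0.05 rad and angle between the x axis of lid and the x axis of tray, either way round below 0.06 rad and z of lid in the frame of tray between 0.047 and 0.053 m and linear speed of lid below 0.02 m/s and contact force between the fingers and lid below 0.3 N and ((horizontal distance between board0 and tray below 0.012 m and height (world z) of board0 below 0.08 m and angle between the z axis of board0 and the z axis of tray, either way round below 0.08 rad and angle between the x axis of board0 and the x axis of tray, either way round below 0.12 rad) or (horizontal distance between board0 and board_rack below 0.025 m and angle between the z axis of board0 and the z axis of board_rack, either way round below 0.08 rad)) and ((horizontal distance between board1 and tray below 0.012 m and height (world z) of board1 below 0.08 m and angle between the z axis of board1 and the z axis of tray, either way round below 0.08 rad and angle between the x axis of board1 and the x axis of tray, either way round below 0.12 rad) or (horizontal distance between board1 and board_rack below 0.025 m and angle between the z axis of board1 and the z axis of board_rack, either way round below 0.08 rad)) and ((horizontal distance between board2 and tray below 0.012 m and height (world z) of board2 below 0.08 m and angle between the z axis of board2 and the z axis of tray, either way round below 0.08 rad and angle between the x axis of board2 and the x axis of tray, either way round below 0.12 rad) or (horizontal distance between board2 and board_rack below 0.025 m and angle between the z axis of board2 and the z axis of board_rack, either way round below 0.08 rad)) and ((horizontal distance between board3 and tray below 0.012 m and height (world z) of board3 below 0.08 m and angle between the z axis of board3 and the z axis of tray, either way round below 0.08 rad and angle between the x axis of board3 and the x axis of tray, either way round below 0.12 rad) or (horizontal distance between board3 and board_rack below 0.025 m and angle between the z axis of board3 and the z axis of board_rack, either way round below 0.08 rad)) and ((horizontal distance between board4 and tray below 0.012 m and height (world z) of board4 below 0.08 m and angle between the z axis of board4 and the z axis of tray, either way round below 0.08 rad and angle between the x axis of board4 and the x axis of tray, either way round below 0.12 rad) or (horizontal distance between board4 and board_rack below 0.025 m and angle between the z axis of board4 and the z axis of board_rack, either way round below 0.08 rad)) and ((horizontal distance between board5 and tray below 0.012 m and height (world z) of board5 below 0.08 m and angle between the z axis of board5 and the z axis of tray, either way round below 0.08 rad and angle between the x axis of board5 and the x axis of tray, either way round below 0.12 rad) or (horizontal distance between board5 and board_rack below 0.025 m and angle between the z axis of board5 and the z axis of board_rack, either way round below 0.08 rad))); the robot touches nothing.
It fails at once if a bystander (tape dispenser, calculator, bottle, tape roll, eyewear case, marker) is shifted by more than 40 mm (distance of any of tape_dispenser, calculator, lens_cleaner, tape_roll, eyewear_case, marker from where it was at the start of the episode above 0.04 m).
It fails at once if two spacer boards are carried at once (both more than 100 mm above the bench) (height (world z) of each of board1, board0 above 0.1 m or height (world z) of each of board2, board0 above 0.1 m or height (world z) of each of board2, board1 above 0.1 m or height (world z) of each of board3, board0 above 0.1 m or height (world z) of each of board3, board1 above 0.1 m or height (world z) of each of board3, board2 above 0.1 m or height (world z) of each of board4, board0 above 0.1 m or height (world z) of each of board4, board1 above 0.1 m or height (world z) of each of board4, board2 above 0.1 m or height (world z) of each of board4, board3 above 0.1 m or height (world z) of each of board5, board0 above 0.1 m or height (world z) of each of board5, board1 above 0.1 m or height (world z) of each of board5, board2 above 0.1 m or height (world z) of each of board5, board3 above 0.1 m or height (world z) of each of board5, board4 above 0.1 m).
Of cassette_a, cassette_b, cassette_c only 2 to 3 are there at a start; the rules pass over those that are not, and their reading is None.
At some moment in a run one of cassette_a, cassette_b, cassette_c may be knocked a few centimetres aside while the robot is not near it.
Once in a run the grip may slacken for a moment while it holds something.
It also fails if it takes over 210 s, if anything falls off the work surface, if the arm or the gripper's body presses on something with over 40 N, if the wrist force passes 120 N, or if a joint passes its speed limit or range.

ROBOT

A 7-joint arm with a two-finger parallel gripper is mounted at the origin on the work surface. World frame = base frame: x ahead of the robot, y to its left, z up, the work surface at z = 0. Lengths are in m, angles in rad, forces in N, time in s.
With the tool pointing down it reaches from about 0.425 to 0.95 m from the base axis. Payload 4.7 kg.
Tool frame: the origin (TCP) lies on the front face of the gripper's body, between the roots of the fingers; the fingertips stand 70 mm ahead of it and the grasp point (between the pads) lies 51 mm ahead of it; y points along the fingers, z is the direction in which the jaws open and shut, and the axes are right-handed (so a half turn about y gives the same grasp; the last joint's range is limited). The gripper opens to 87 mm and grips with 3 to 60 N. Pads are 19 mm wide; open, the fingers measure 117 mm over their backs; the gripper's body (75 mm by 190 mm) begins 51 mm behind the grasp point.
Start: joints at [1.193, 0.469, -0.049, 1.532, 0.024, 1.141, -0.082], TCP at [0.231, -0.634, 0.292] pointing down, gripper open.
Joint ranges: [-2.59, 2.59], [-0.33, 1.99], [-1.39, 1.29], [0.1, 2.45], [-1.04, 4.18], [0.21, 1.99], [-2.66, 2.66]. Speed limits (rad/s): [2.57, 2.57, 3.14, 3.14, 3.14, 3.14, 3.14].

INTERFACE

Orientations are given as [roll, pitch, yaw] about the fixed x, y, z axes, in that order (R = Rz(yaw) Ry(pitch) Rx(roll)).
In Python, from workcell import env, eyes, job gives the robot as it stands. The module is installed in compiled form; this text tells all that it offers.
- The arm moves only by the tool carry_out, never from a script. Its arguments are lists of equal length, an entry for each row: "delta_pos": the shift along the tool's x, y, z in mm, a list of three; "rotation": the turn, a rotation vector about the tool's x, y, z in rad, a list of three. A call has 1 to 12 rows; each row is the pose to reach, as a shift and turn from the pose commanded when the call began, along the tool's axes at that moment; what a row does not reach only later rows make up. A row lasts 1/8 s, in which the tool goes at most 62.5 mm and 10.7 degrees, less where a joint would pass 70% of its speed; a pose out of reach is approached as far as the arm can. A call with a gripper value outside its range is refused whole. "hand" is the finger opening in mm, from 0 to 87, set as the call begins (left out, the last holds). The fingers move at their own pace and stop on an object; "force" is the grip in N (left out, the last holds). Time passes only in rows, so rows that repeat a pose let the fingers close. It gives the time, the measured TCP pose, the force and the opening at its end, in the units of the state.
- env.read_state(): the state, without advancing time (a new reading comes with each control period).
- eyes.capture(name): name is "scene" or "top" or "wrist"; returns the picture (400x640x3 uint8, red, green, blue); there is no depth.
- eyes.camera_info(name): a dict with "intrinsics" (3x3 intrinsics, pixels), "extrinsics" (4x4, takes a point from camera to world coordinates). Camera axes: x right, y down, z forward; pixel columns grow to the right and rows downward; lengths in m; the calibration is good to about 2 mm. A picture is of the moment at which its call begins: read the wrist's pose just before it. camera_info takes no time and is no camera call; for the wrist camera it gives the pose at the moment of the call.
- job.finish_job(): hands the job in, once; it reports no verdict.
The state is a dict: "time_s": time; "joints": joint angles; "joint_velocities": joint speeds; "tau": joint torques, N m; "tcp_pos": TCP position; "eef_rot": TCP orientation; "force": force on the tool from outside, world axes, zero at the start; "ft_torque": the same for the moment, N m; "width": finger opening in m.
Only numpy, scipy, OpenCV 4.12 (cv2) and the standard library are available. Lean on these libraries where they do the work, as an engineer would, in place of code of your own. Each camera call takes 0.05 s, during which the arm holds its last target.

## Working session

There is one attempt and no reset: what is moved stays moved. The work goes in short steps, Python scripts to look and compute and a tool call to move; the robot and the scene stay as the last step left them, time stands still between calls to the robot, and variables do not carry over. Pictures are saved under pics/ and viewed, and the job is handed in when it is done.

Besides the shell and the picture viewer there is one more tool, called as name(argument=value, ...) on one line, values as JSON. carry_out: Moves the arm, as the interface text tells. Its arguments: {"type":"object","properties":{"delta_pos":{"type":"array"},"rotation":{"type":"array"},"hand":{"type":"number"},"force":{"type":"number"}},"required":["delta_pos","rotation"]}

```bash
ls; mkdir -p pics; python3 - <<'E'
from workcell import env, eyes, job
import cv2
s=env.read_state(); print(s)
for n in ["scene","top","wrist"]:
    im=eyes.capture(n); cv2.imwrite(f"pics/a_{n}.png",im[:,:,::-1])
    print(n,eyes.camera_info(n))
E
```

```text
pics
{'time_s': 0.0, 'joints': array([ 1.19310358,  0.46942693, -0.0486071 ,  1.53366852,  0.02410731,
        1.14097317, -0.08230112]), 'joint_velocities': array([ 0.00085859, -0.00190922,  0.00122455, -0.00038682,  0.00104238,
        0.00018972,  0.00068904]), 'tau': array([-1.07985263e-04, -5.07974017e+01, -8.11580638e-02, -2.36155343e+01,
       -6.14497717e-02,  3.80205677e-02,  2.05623487e-04]), 'tcp_pos': array([ 0.23055685, -0.63392568,  0.29121987]), 'eef_rot': array([-1.57268509e+00, -6.88553988e-05, -2.79275599e+00]), 'force': array([ 0.25648404,  0.39234454, -0.23638436]), 'ft_torque': array([-0.00449656, -0.01854402,  0.0498785 ]), 'width': 0.08679025603699113}
scene {'intrinsics': array([[418.61705999,   0.        , 316.96344309],
       [  0.        , 418.61705999, 201.9600589 ],
       [  0.        ,   0.        ,   1.        ]]), 'extrinsics': array([[ 0.77727372,  0.47976005, -0.40703299,  1.04111696],
       [ 0.62905324, -0.60465831,  0.48854923, -0.59072441],
       [-0.01172948, -0.6357819 , -0.77177963,  1.00007977],
       [ 0.        ,  0.        ,  0.     
[... 190 characters left out ...]
]]), 'extrinsics': array([[ 0.02786175, -0.97929133,  0.20052985,  0.27026266],
       [-0.99960565, -0.02799783,  0.0021579 , -0.01757247],
       [ 0.00350119, -0.2005109 , -0.97968522,  1.53498424],
       [ 0.        ,  0.        ,  0.        ,  1.        ]])}
wrist {'intrinsics': array([[276.55615909,   0.        , 322.4357614 ],
       [  0.        , 276.55615909, 200.34561865],
       [  0.        ,   0.        ,   1.        ]]), 'extrinsics': array([[ 0.34254979, -0.8988118 , -0.27349036,  0.30474491],
       [-0.93949864, -0.32814606, -0.09829784, -0.6074624 ],
       [-0.00139352,  0.29061573, -0.95683883,  0.38431145],
       [ 0.        ,  0.        ,  0.        ,  1.        ]])}
```

View pics/a_top.png

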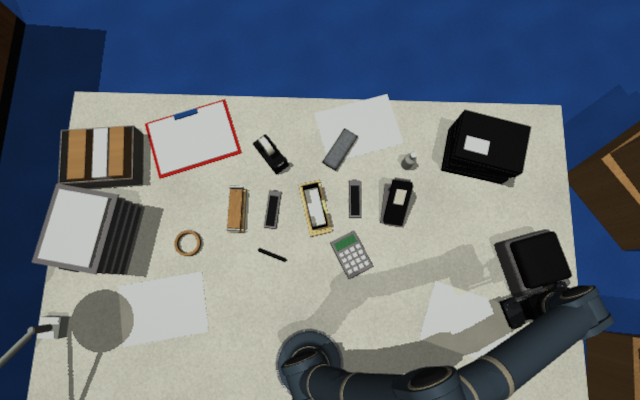

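View pics/a_scene.png

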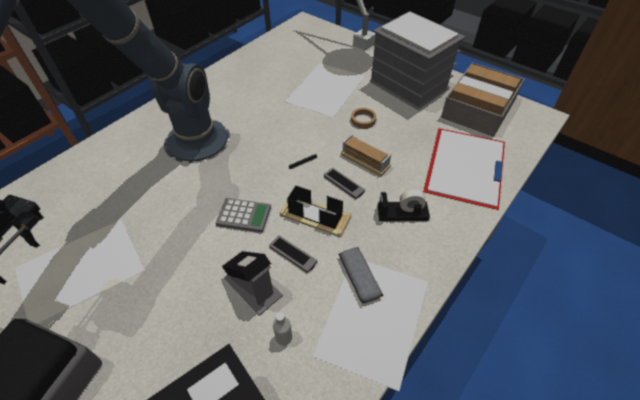

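View pics/a_wrist.png

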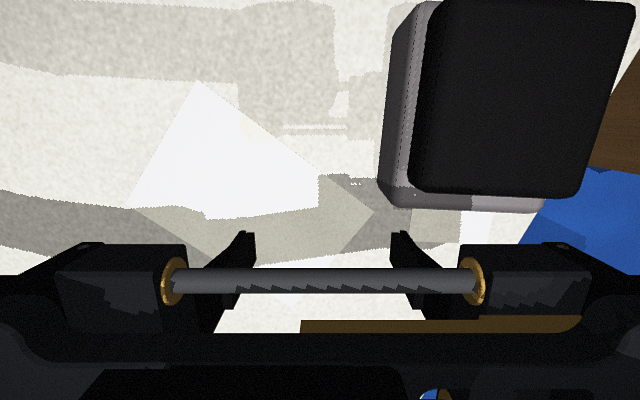

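```bash
cat > h.py <<'E'
from workcell import env, eyes, job
import cv2, numpy as np
from scipy.spatial.transform import Rotation as R
def cap(n,name):
    s=env.read_state(); i=eyes.camera_info(n); im=eyes.capture(n)[:,:,::-1].copy()
    cv2.imwrite(f"pics/{name}.png",im); np.savez(f"pics/{name}.npz",K=i["intrinsics"],T=i["extrinsics"]); return im
def ray(name,px,z):
    d=np.load(f"pics/{name}.npz"); px=np.atleast_2d(np.array(px,float))
    v=np.c_[px,np.ones(len(px))]@np.linalg.inv(d["K"]).T@d["T"][:3,:3].T
    o=d["T"][:3,3]; return o+v*((z-o[2])/v[:,2])[:,None]
def proj(name,P):
    d=np.load(f"pics/{name}.npz");P=np.atleast_2d(np.array(P,float));c=(P-d["T"][:3,3])@d["T"][:3,:3]
    q=c@d["K"].T; return q[:,:2]/q[:,2:]
def crop(name,x0,y0,x1,y1,k,out):
    im=cv2.imread(f"pics/{name}.png")[y0:y1,x0:x1]; cv2.imwrite(f"pics/{out}.png",cv2.resize(im,None,fx=k,fy=k,interpolation=cv2.INTER_CUBIC))
def st():
    s=env.read_state(); print("t",round(s["time_s"],2),"tcp",s["tcp_pos"].round(4),"rot",s["eef_rot"].round(4),"F",s["force"].round(1),"w",round(s["width"],4)); return s
def goal(pos,rpy,s=None):
    "delta_pos mm & rotvec in tool frame from current measured pose"
    s=s or env.read_state(); A=R.from_euler("xyz",s["eef_rot"]); B=R.from_euler("xyz",rpy)
    d=A.inv().apply(np.array(pos)-s["tcp_pos"])*1000; r=(A.inv()*B).as_rotvec()
    print("delta",d.round(1),"rot",r.round(3)); return d,r
E
python3 - <<'E'
from h import *
s=env.read_state()
for n in ["scene","top"]: cap(n,"b_"+n)
crop("b_top",220,120,430,290,3.8,"c1")
crop("b_scene",210,130,440,350,2.7,"c2")
A=R.from_euler("xyz",s["eef_rot"]).as_matrix();print(A.round(3))
i=eyes.camera_info("wrist")["extrinsics"]; print("cam in tool",(A.T@(i[:3,3]-s["tcp_pos"])).round(4)); print((A.T@i[:3,:3]).round(3))
E
```

```text
[[-0.94  -0.001  0.342]
 [-0.342  0.001 -0.94 ]
 [ 0.    -1.    -0.001]]
cam in tool [-0.0788 -0.0932  0.0003]
[[-0.001  0.957  0.291]
 [-0.001 -0.291  0.957]
 [ 1.     0.001  0.001]]
```

View pics/c1.png

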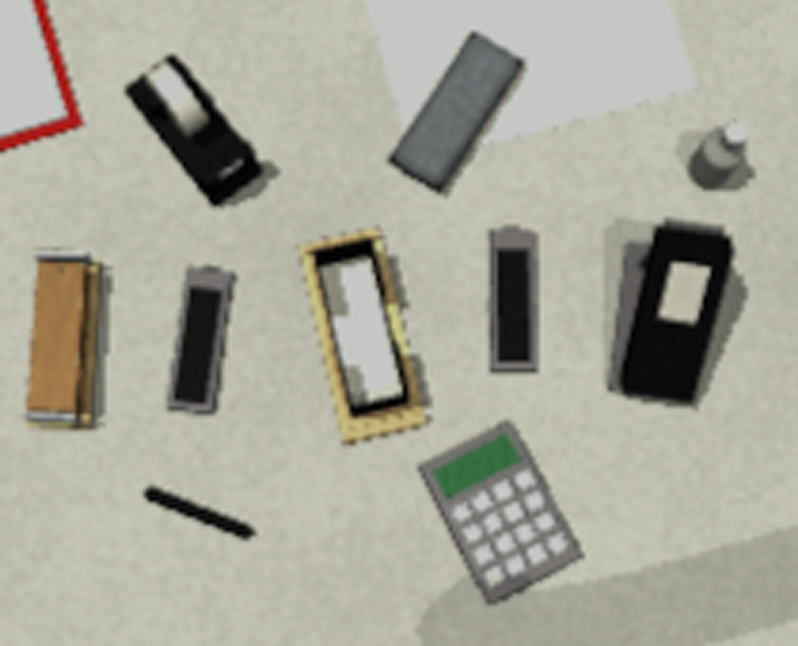

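View pics/c2.png

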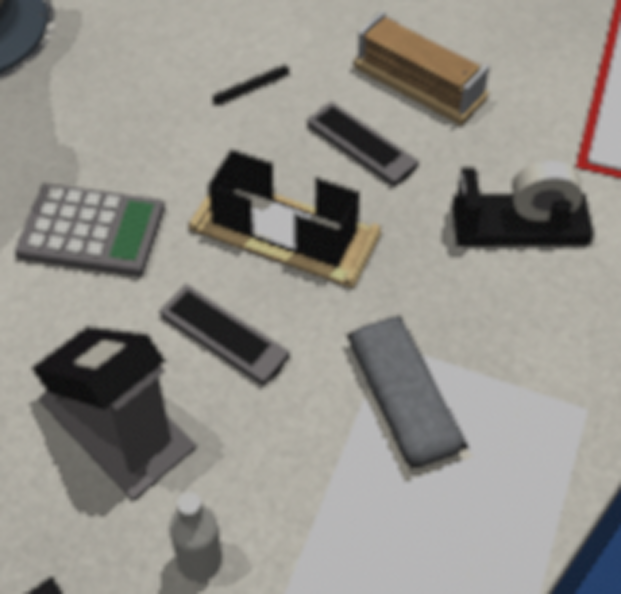

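```bash
python3 - <<'E'
from h import *
def q(c,z,n):
    px=np.array(c)/3.8+[220,120]; P=ray("b_top",px,z)[:,:2]
    d=(P[2]+P[3]-P[0]-P[1])/2; print(n,"ctr",P.mean(0).round(3),"ang",np.degrees(np.arctan2(d[1],d[0])).round(1),"len",np.linalg.norm(d).round(3),"wid",np.linalg.norm((P[1]+P[2]-P[0]-P[3])/2).round(3))
q([(303,245),(378,230),(428,420),(345,442)],.013,"cradle")
q([(190,266),(235,270),(213,412),(168,407)],.016,"cassL")
q([(490,228),(537,230),(537,370),(490,370)],.016,"cassR")
q([(40,262),(90,262),(78,412),(28,412)],.057,"boards")
q([(665,225),(730,238),(695,405),(622,390)],.1,"lid")
s=st(); goal((.6,-.08,.33),(-np.pi/2,0,-np.pi))
E
```

```text
cradle ctr [ 0.541 -0.006] ang -165.2 len 0.194 wid 0.078
cassL ctr [0.531 0.149] ang 174.1 len 0.139 wid 0.043
cassR ctr [ 0.578 -0.15 ] ang -179.4 len 0.139 wid 0.045
boards ctr [0.522 0.277] ang 179.3 len 0.142 wid 0.047
lid ctr [ 0.552 -0.293] ang 166.5 len 0.159 wid 0.064
t 0.25 tcp [ 0.2306 -0.6342  0.2918] rot [-1.5716  0.     -2.7928] F [1.4 0.8 0. ] w 0.0871
delta [-536.5  -37.9 -394.6] rot [0.001 0.349 0.   ]
```

carry_out(delta_pos=[[-50, -38, -40], [-100, -38, -80], [-160, -38, -120], [-210, -38, -160], [-270, -38, -200], [-320, -38, -240], [-380, -38, -280], [-430, -38, -320], [-490, -38, -360], [-536, -38, -395], [-536, -38, -395], [-536, -38, -395]], rotation=[[0, 0.03, 0], [0, 0.06, 0], [0, 0.1, 0], [0, 0.13, 0], [0, 0.17, 0], [0, 0.2, 0], [0, 0.24, 0], [0, 0.28, 0], [0, 0.32, 0], [0, 0.349, 0], [0, 0.349, 0], [0, 0.349, 0]], hand=87)

```text
time_s: 1.75
tcp_pos: [0.601, -0.0745, 0.33]
eef_rot: [-1.574, 0.001, -3.133]
force: [-0.6, -0.6, -0.2]
width: 0.0867
```

```bash
python3 - <<'E'
from h import *
s=st(); print(s["joints"].round(2)); cap("wrist","w1")
E
```

```text
t 1.75 tcp [ 0.601  -0.0745  0.33  ] rot [-1.5737e+00  6.0000e-04 -3.1333e+00] F [-0.6 -0.6 -0.2] w 0.0867
[ 0.29  0.34 -0.31  1.65  0.11  1.17 -1.61]
```

View pics/w1.png

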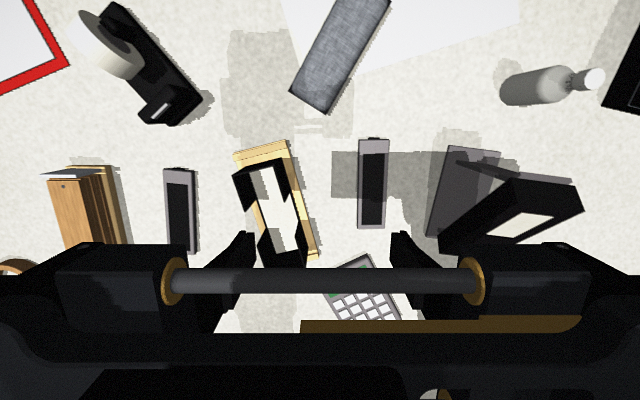

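carry_out(delta_pos=[[50, 0, -40], [100, 0, -75], [100, 0, -75], [100, 0, -75]], rotation=[[0, 0, 0], [0, 0, 0], [0, 0, 0], [0, 0, 0]])

```text
time_s: 2.3
tcp_pos: [0.4995, -0.0067, 0.3308]
eef_rot: [-1.57, 0.001, 3.139]
force: [0.2, -0.1, -0.3]
width: 0.0872
```

```bash
python3 - <<'E'
from h import *
s=st(); print(s["joints"].round(2)); cap("wrist","w2")
crop("w2",30,60,360,270,2.4,"w2a");crop("w2",330,60,640,270,2.5,"w2b")
E
```

```text
t 2.3 tcp [ 0.4995 -0.0067  0.3308] rot [-1.5696e+00  1.4000e-03  3.1388e+00] F [ 0.2 -0.1 -0.3] w 0.0872
[ 0.24  0.17 -0.35  1.88  0.07  1.11 -1.71]
```

View pics/w2a.png

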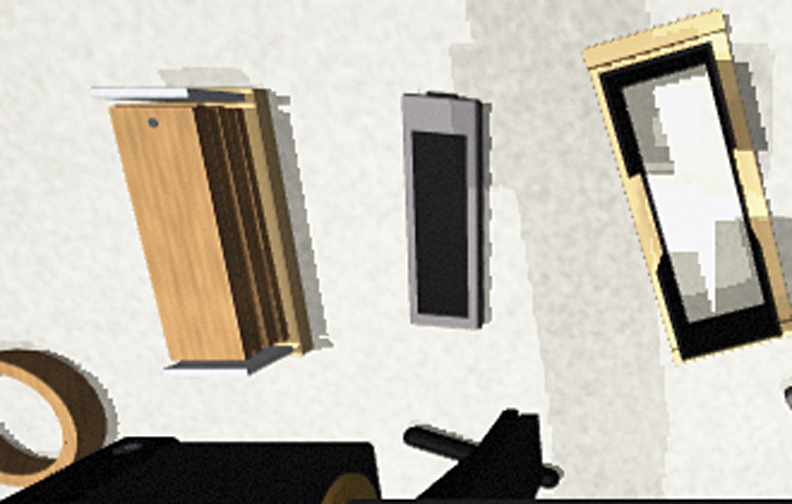

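View pics/w2b.png

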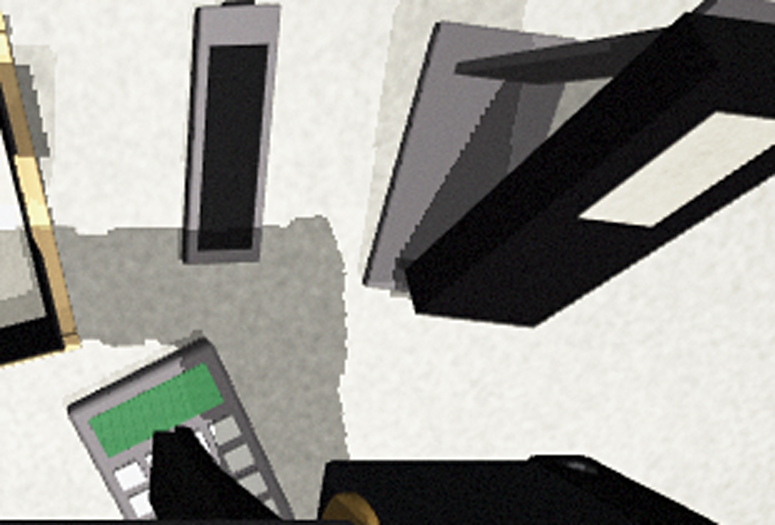

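```bash
cat >> h.py <<'E'
def quad(name,px,z,n):
    "corners order: far-left, far-right, near-right, near-left (far=+x)"
    P=ray(name,px,z)[:,:2]; d=(P[2]+P[3]-P[0]-P[1])/2
    print(n,"z",z,"ctr",P.mean(0).round(4),"ang",np.degrees(np.arctan2(d[1],d[0])).round(1),"len",np.linalg.norm(d).round(4),"wid",np.linalg.norm((P[1]+P[2]-P[0]-P[3])/2).round(4)); return P
E
python3 - <<'E'
from h import *
a=lambda c:np.array(c)/2.4+[30,60]
b=lambda c:np.array(c)/2.5+[330,60]
for z in(.014,.021):
    quad("w2",a([(402,94),(482,98),(474,328),(411,323)]),z,"cassL")
    quad("w2",b([(196,5),(281,4),(260,261),(184,263)]),z,"cassR")
quad("w2",a([(110,106),(195,106),(250,362),(168,361)]),.057,"boards")
quad("w2",a([(600,75),(712,44),(783,335),(678,361)]),.077,"trayrim")
E
```

```text
cassL z 0.014 ctr [0.5318 0.1507] ang 173.6 len 0.1394 wid 0.0432
cassR z 0.014 ctr [ 0.5792 -0.1491] ang -178.0 len 0.1394 wid 0.0455
cassL z 0.021 ctr [0.5326 0.148 ] ang 173.6 len 0.137 wid 0.0424
cassR z 0.021 ctr [ 0.5792 -0.1467] ang -178.0 len 0.137 wid 0.0447
boards z 0.057 ctr [0.5236 0.2791] ang 179.6 len 0.1408 wid 0.046
trayrim z 0.077 ctr [ 0.5405 -0.0044] ang -165.6 len 0.1516 wid 0.0578
```

```bash
python3 - <<'E'
from h import *
b=lambda c:np.array(c)/2.5+[330,60]
print(ray("w2",b([(437,22),(365,285)]),.005).round(4))
# lid label-face corners: triangulate between w1/w2/top
crop("w1",410,130,600,270,4.2,"w1b"); crop("b_top",370,165,430,235,9,"tb")
s=st(); 
goal((.5320,.1500,.16),(-np.pi/2,0,np.radians(173.6)))
E
```

```text
[[ 0.6414 -0.2606  0.005 ]
 [ 0.4936 -0.2442  0.005 ]]
t 2.35 tcp [ 0.5    -0.0069  0.3307] rot [-1.5700e+00  1.3000e-03  3.1382e+00] F [ 0.1 -0.8 -0.9] w 0.0872
delta [ -31.2  170.6 -157.1] rot [-0.001  0.108 -0.001]
```

View pics/w1b.png

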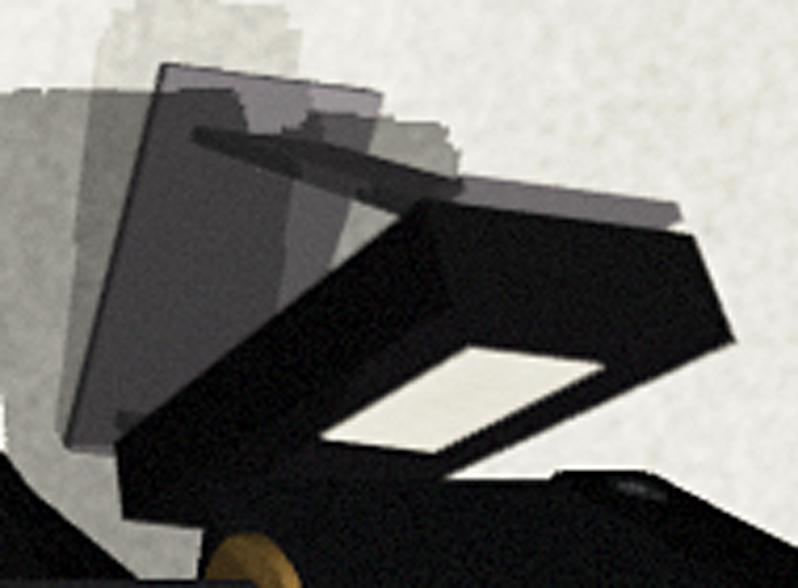

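View pics/tb.png

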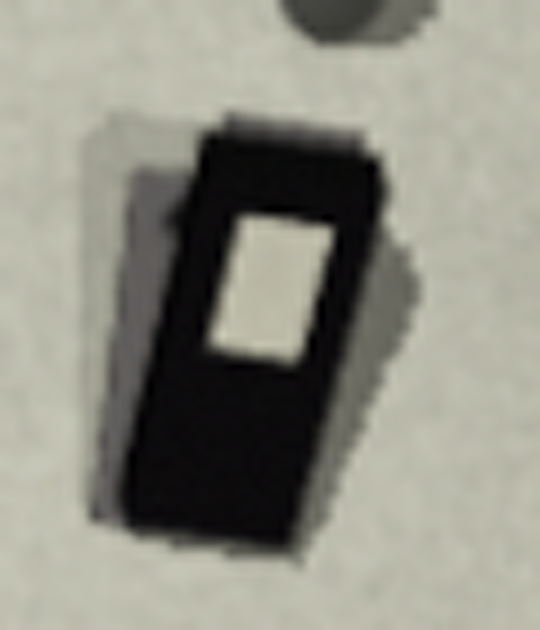

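carry_out(delta_pos=[[-10, 20, -55], [-20, 50, -110], [-31, 100, -157], [-31, 150, -157], [-31, 190, -157], [-31, 220, -157], [-31, 240, -157], [-31, 250, -157], [-31, 257, -157], [-31, 257, -157]], rotation=[[0, 0.05, 0], [0, 0.1, 0], [0, 0.108, 0], [0, 0.108, 0], [0, 0.108, 0], [0, 0.108, 0], [0, 0.108, 0], [0, 0.108, 0], [0, 0.108, 0], [0, 0.108, 0]])

```text
time_s: 3.6
tcp_pos: [0.5309, 0.1518, 0.0732]
eef_rot: [-1.571, 0.0, 3.033]
force: [-0.5, 0.4, 0.2]
width: 0.0869
```

```bash
python3 - <<'E'
from h import *
s=st(); goal((.5320,.1500,.0735),(-np.pi/2,0,np.radians(173.6))); cap("wrist","w3")
E
```

```text
t 3.6 tcp [0.5309 0.1518 0.0732] rot [-1.5707e+00  3.0000e-04  3.0328e+00] F [-0.5  0.4  0.2] w 0.0869
delta [-1.3 -0.3  1.7] rot [-0.     0.003 -0.   ]
```

View pics/w3.png

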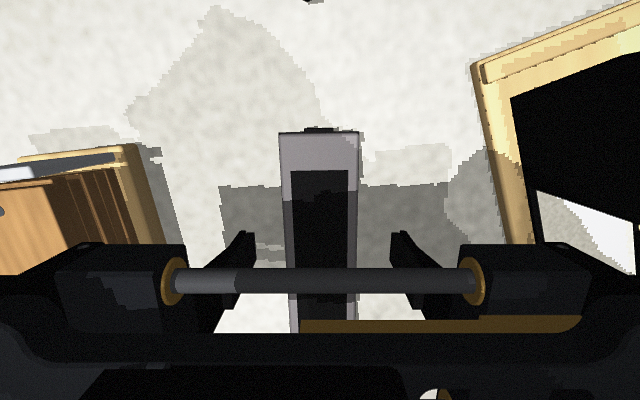

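carry_out(delta_pos=[[0, 0, 0], [0, 0, 0], [0, 0, 0], [0, 0, 0], [0, 0, 0], [0, 0, 0]], rotation=[[0, 0, 0], [0, 0, 0], [0, 0, 0], [0, 0, 0], [0, 0, 0], [0, 0, 0]], hand=0, force=25)

```text
time_s: 4.4
tcp_pos: [0.5305, 0.1521, 0.0733]
eef_rot: [-1.571, 0.0, 3.033]
force: [-0.5, -0.1, 0.7]
width: 0.0436
```

```bash
python3 - <<'E'
from h import *
s=st(); P=ray("w3",[(279,133),(358,131)],.014); print(P)
m=P.mean(0); print("centre", m[:2]-0.07*np.array([np.cos(np.radians(-6.4)),np.sin(np.radians(-6.4))]))
goal((.5405,-.0044,.20),(-np.pi/2,0,np.radians(-165.6)))
E
```

```text
t 4.4 tcp [0.5305 0.1521 0.0733] rot [-1.5708  0.      3.0334] F [-0.5 -0.1  0.7] w 0.0436
[[0.60341888 0.16650323 0.014     ]
 [0.59989828 0.12438923 0.014     ]]
centre [0.53209482 0.15324906]
delta [ -26.8 -126.7  154.5] rot [-0.   -0.36 -0.  ]
```

carry_out(delta_pos=[[0, -50, 0], [0, -100, 10], [-5, -127, 50], [-15, -127, 90], [-22, -127, 130], [-27, -127, 154], [-27, -127, 154], [-27, -127, 154]], rotation=[[0, 0, 0], [0, -0.05, 0], [0, -0.12, 0], [0, -0.2, 0], [0, -0.3, 0], [0, -0.36, 0], [0, -0.36, 0], [0, -0.36, 0]])

```text
time_s: 5.4
tcp_pos: [0.5406, -0.0027, 0.2002]
eef_rot: [-1.572, 0.0, -2.889]
force: [0.7, 0.2, 0.2]
width: 0.0439
```

```bash
python3 - <<'E'
from h import *
s=st(); goal((.5405,-.0044,.20),(-np.pi/2,0,np.radians(-165.6))); cap("wrist","w4")
E
```

```text
t 5.4 tcp [ 0.5406 -0.0027  0.2002] rot [-1.5716e+00  1.0000e-04 -2.8892e+00] F [0.7 0.2 0.2] w 0.0439
delta [0.5 0.2 1.6] rot [ 0.001  0.001 -0.   ]
```

View pics/w4.png

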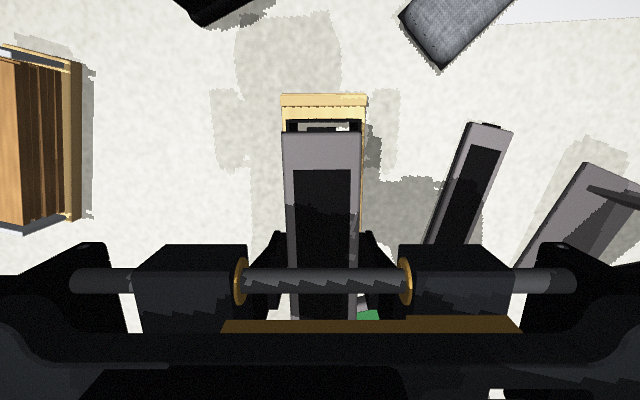

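```bash
python3 - <<'E'
from h import *
crop("w4",260,80,390,180,6,"w4a")
E
```

```text
(no output)
```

View pics/w4a.png

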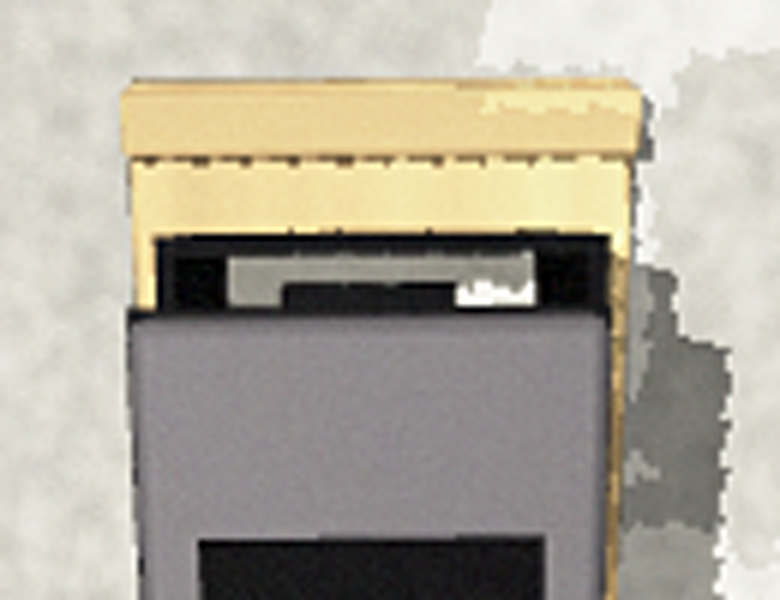

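```bash
cat >> h.py <<'E'
def tool_pts(s,P): return R.from_euler("xyz",s["eef_rot"]).inv().apply(np.atleast_2d(P)-s["tcp_pos"])*1000
E
python3 - <<'E'
from h import *
s=st()
P=ray("w4",[(286.2,119.5),(361.5,119.5)],.077);print("rim",tool_pts(s,P).round(1), np.linalg.norm(P[0]-P[1]))
P=ray("w4",[(281.7,133),(361.2,133)],s["tcp_pos"][2]-.0733+.014);print("cass",tool_pts(s,P).round(1))
E
```

```text
t 5.45 tcp [ 0.5405 -0.0024  0.2003] rot [-1.5715e+00  2.0000e-04 -2.8881e+00] F [-0.9  0.6  0.1] w 0.044
rim [[-76.4 123.3 -26.3]
 [-76.4 123.2  30.2]] 0.05647958693525046
cass [[-70.2  59.3 -21. ]
 [-70.2  59.3  21.6]]
```

carry_out(delta_pos=[[0, 20, 1.7], [0, 50, 1.7], [0, 75, 1.7], [0, 95, 1.7], [0, 108, 1.7], [0, 113, 1.7], [0, 113, 1.7]], rotation=[[0, 0, 0], [0, 0, 0], [0, 0, 0], [0, 0, 0], [0, 0, 0], [0, 0, 0], [0, 0, 0]])

```text
time_s: 6.32
tcp_pos: [0.5413, -0.0052, 0.0874]
eef_rot: [-1.571, 0.0, -2.889]
force: [-0.2, 0.2, 0.3]
width: 0.0437
```

carry_out(delta_pos=[[0, 0, 0], [0, 0, 0], [0, 0, 0], [0, 0, 0]], rotation=[[0, 0, 0], [0, 0, 0], [0, 0, 0], [0, 0, 0]], hand=58)

```text
time_s: 6.82
tcp_pos: [0.5412, -0.0057, 0.0874]
eef_rot: [-1.571, 0.0, -2.89]
force: [0.6, -0.4, -0.6]
width: 0.0579
```

carry_out(delta_pos=[[0, -20, 0], [0, -60, 0], [0, -120, 0], [0, -180, 0], [0, -240, 0], [0, -243, 0], [0, -243, 0]], rotation=[[0, 0, 0], [0, 0, 0], [0, 0, 0], [0, 0, 0], [0, 0, 0], [0, 0, 0], [0, 0, 0]])

```text
time_s: 7.7
tcp_pos: [0.5407, -0.0057, 0.3299]
eef_rot: [-1.57, -0.001, -2.89]
force: [-0.1, -0.5, -0.5]
width: 0.0579
```

```bash
python3 - <<'E'
from h import *
s=st(); cap("wrist","w5"); cap("top","t5")
goal((.5792,-.1491,.16),(-np.pi/2,0,np.radians(-178)))
E
```

```text
t 7.7 tcp [ 0.5407 -0.0057  0.3299] rot [-1.5704e+00 -5.0000e-04 -2.8899e+00] F [-0.1 -0.5 -0.5] w 0.0579
delta [ -2.6 168.3 148.6] rot [0.    0.217 0.004]
```

View pics/w5.png

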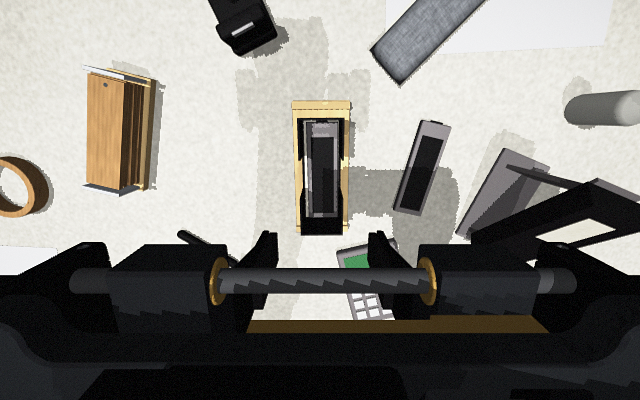

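```bash
python3 - <<'E'
from h import *
crop("w5",285,90,475,240,4.2,"w5a")
E
```

```text
(no output)
```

View pics/w5a.png

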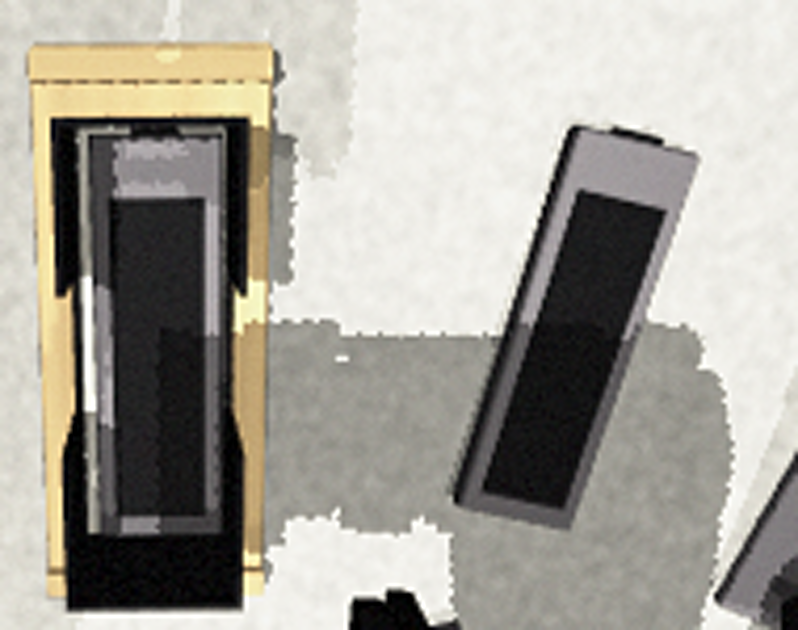

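```bash
python3 - <<'E'
from h import *
a=lambda c:np.array(c)/4.2+[285,90]
for z in(.014,.021): quad("w5",a([(582,129),(698,155),(571,529),(466,506)]),z,"cassR")
s=st(); goal((.5792,-.1485,.16),(-np.pi/2,0,np.radians(-178)))
E
```

```text
cassR z 0.014 ctr [ 0.579  -0.1507] ang -177.7 len 0.1382 wid 0.0412
cassR z 0.021 ctr [ 0.5797 -0.1479] ang -177.7 len 0.1358 wid 0.0405
t 7.8 tcp [ 0.5402 -0.0058  0.3284] rot [-1.5716 -0.0034 -2.8898] F [ 0.  -0.5  0.1] w 0.0579
delta [ -2.8 168.3 148. ] rot [0.    0.217 0.004]
```

carry_out(delta_pos=[[0, 30, 50], [0, 70, 100], [-3, 120, 149], [-3, 160, 149], [-3, 190, 149], [-3, 190, 149], [-3, 190, 149]], rotation=[[0, 0.07, 0], [0, 0.14, 0], [0, 0.217, 0], [0, 0.217, 0], [0, 0.217, 0], [0, 0.217, 0], [0, 0.217, 0]], hand=78)

```text
time_s: 8.68
tcp_pos: [0.5815, -0.1488, 0.1406]
eef_rot: [-1.571, 0.0, -3.106]
force: [0.2, 0.8, 0.3]
width: 0.078
```

```bash
python3 - <<'E'
from h import *
s=st(); cap("wrist","w6")
crop("w6",200,80,480,240,2.8,"w6a")
goal((.579,-.1495,.0735),(-np.pi/2,0,np.radians(-178)))
E
```

```text
t 8.68 tcp [ 0.5815 -0.1488  0.1406] rot [-1.5710e+00  4.0000e-04 -3.1062e+00] F [0.2 0.8 0.3] w 0.078
delta [ 3.1 67.8  0.5] rot [-0.     0.    -0.002]
```

View pics/w6a.png

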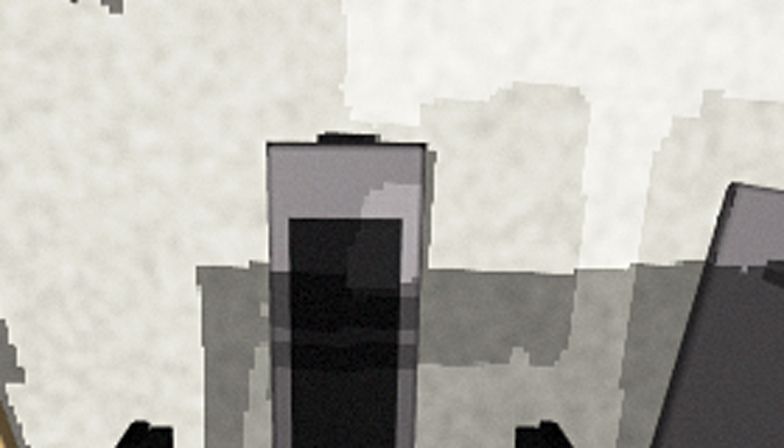

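```bash
python3 - <<'E'
from h import *
s=st()
for z in(.014,.021):
    P=ray("w6",[(295.7,132.5),(351.6,132.5)],z);print(tool_pts(s,P).round(1),np.linalg.norm(P[0]-P[1]))
E
```

```text
t 8.72 tcp [ 0.5819 -0.1489  0.1413] rot [-1.5705e+00  1.9000e-03 -3.1062e+00] F [ 0.6 -0.1 -0.2] w 0.0776
[[-66.4 127.4 -20.2]
 [-66.4 127.4  23. ]] 0.04314594473750833
[[-66.8 120.4 -19.5]
 [-66.8 120.4  22.3]] 0.0417697968795322
```

carry_out(delta_pos=[[3, 25, 1.4], [3, 45, 1.4], [3, 60, 1.4], [3, 68, 1.4], [3, 68, 1.4]], rotation=[[0, 0, 0], [0, 0, 0], [0, 0, 0], [0, 0, 0], [0, 0, 0]])

```text
time_s: 9.35
tcp_pos: [0.5782, -0.1505, 0.0718]
eef_rot: [-1.571, -0.001, -3.106]
force: [-0.0, -0.7, -0.2]
width: 0.0779
```

carry_out(delta_pos=[[0, 0, 0], [0, 0, 0], [0, 0, 0], [0, 0, 0], [0, 0, 0], [0, 0, 0]], rotation=[[0, 0, 0], [0, 0, 0], [0, 0, 0], [0, 0, 0], [0, 0, 0], [0, 0, 0]], hand=0, force=25)

```text
time_s: 10.1
tcp_pos: [0.5783, -0.1506, 0.0724]
eef_rot: [-1.571, 0.0, -3.107]
force: [-0.3, 0.2, 1.5]
width: 0.0438
```

```bash
python3 - <<'E'
from h import *
s=st(); goal((.541,-.0043,.21),(-np.pi/2,0,np.radians(-165.6)))
E
```

```text
t 10.1 tcp [ 0.5783 -0.1506  0.0724] rot [-1.5708e+00  2.0000e-04 -3.1067e+00] F [-0.3  0.2  1.5] w 0.0438
delta [  32.2 -137.6 -147.5] rot [-0.    -0.216 -0.   ]
```

carry_out(delta_pos=[[0, -50, 0], [0, -100, 0], [5, -138, -30], [12, -138, -70], [22, -138, -110], [32, -138, -147], [32, -138, -147], [32, -138, -147]], rotation=[[0, 0, 0], [0, 0, 0], [0, -0.05, 0], [0, -0.11, 0], [0, -0.17, 0], [0, -0.216, 0], [0, -0.216, 0], [0, -0.216, 0]])

```text
time_s: 11.1
tcp_pos: [0.5412, -0.0056, 0.2101]
eef_rot: [-1.57, -0.0, -2.892]
force: [0.1, -0.4, -0.5]
width: 0.0439
```

```bash
python3 - <<'E'
from h import *
s=st(); cap("wrist","w7"); crop("w7",220,80,420,200,4,"w7a")
goal((.541,-.0043,.21),(-np.pi/2,0,np.radians(-165.6)))
E
```

```text
t 11.1 tcp [ 0.5412 -0.0056  0.2101] rot [-1.5700e+00 -2.0000e-04 -2.8915e+00] F [ 0.1 -0.4 -0.5] w 0.0439
delta [-0.1  0.1 -1.9] rot [-0.001 -0.002  0.   ]
```

View pics/w7a.png

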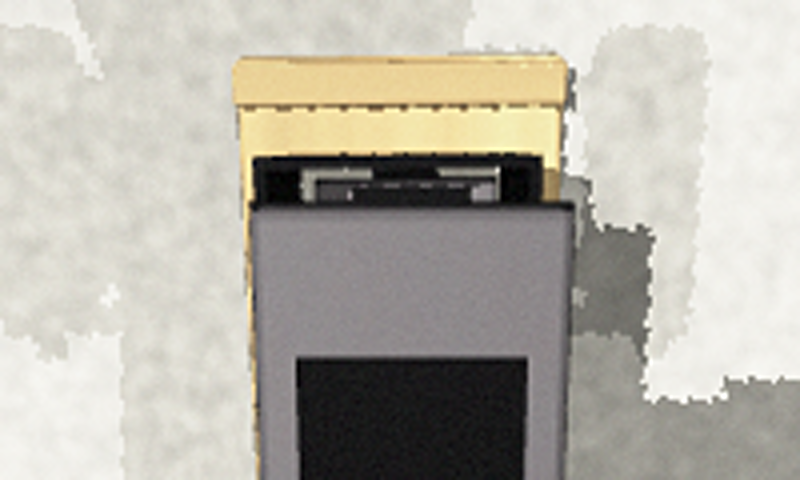

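```bash
python3 - <<'E'
from h import *
s=st()
P=ray("w7",[(283.3,119.5),(355.8,119.5)],.077);print("rim",tool_pts(s,P).round(1))
P=ray("w7",[(283.3,131.5),(363,131.5)],s["tcp_pos"][2]-.0724+.014);print("cass",tool_pts(s,P).round(1))
E
```

```text
t 11.15 tcp [ 0.5414 -0.0062  0.2101] rot [-1.5700e+00 -2.0000e-04 -2.8927e+00] F [ 0.6 -0.5  0. ] w 0.0437
rim [[-76.4 133.  -31. ]
 [-76.5 133.1  25.9]]
cass [[-71.   58.4 -21.1]
 [-71.1  58.4  21.3]]
```

carry_out(delta_pos=[[0, 20, -2.5], [0, 50, -2.5], [0, 75, -2.5], [0, 95, -2.5], [0, 105, -2.5], [0, 110, -2.5], [0, 110, -2.5]], rotation=[[0, 0, 0], [0, 0, 0], [0, 0, 0], [0, 0, 0], [0, 0, 0], [0, 0, 0], [0, 0, 0]])

```text
time_s: 12.02
tcp_pos: [0.5408, -0.0027, 0.1004]
eef_rot: [-1.571, 0.0, -2.891]
force: [0.3, 1.0, -0.8]
width: 0.0437
```

carry_out(delta_pos=[[0, 0, 0], [0, 0, 0], [0, 0, 0], [0, 0, 0]], rotation=[[0, 0, 0], [0, 0, 0], [0, 0, 0], [0, 0, 0]], hand=58)

```text
time_s: 12.52
tcp_pos: [0.5406, -0.0024, 0.1004]
eef_rot: [-1.571, 0.0, -2.891]
force: [0.6, -0.0, -0.2]
width: 0.0578
```

carry_out(delta_pos=[[0, -20, 0], [0, -60, 0], [0, -120, 0], [0, -180, 0], [0, -230, 0], [0, -230, 0], [0, -230, 0]], rotation=[[0, 0, 0], [0, 0, 0], [0, 0, 0], [0, 0, 0], [0, 0, 0], [0, 0, 0], [0, 0, 0]])

```text
time_s: 13.4
tcp_pos: [0.54, -0.0026, 0.3297]
eef_rot: [-1.571, -0.001, -2.891]
force: [-0.4, -0.3, -0.8]
width: 0.0582
```

```bash
python3 - <<'E'
from h import *
s=st(); cap("wrist","w8"); cap("scene","s8"); cap("top","t8"); crop("w8",60,40,380,240,2.5,"w8a")
goal((.5236,.2791,.20),(-np.pi/2,0,np.radians(179.6)))
E
```

```text
t 13.4 tcp [ 0.54   -0.0026  0.3297] rot [-1.5706e+00 -1.0000e-03 -2.8908e+00] F [-0.4 -0.3 -0.8] w 0.0582
delta [ -54.7  128.6 -276.8] rot [0.    0.258 0.003]
```

View pics/w8a.png

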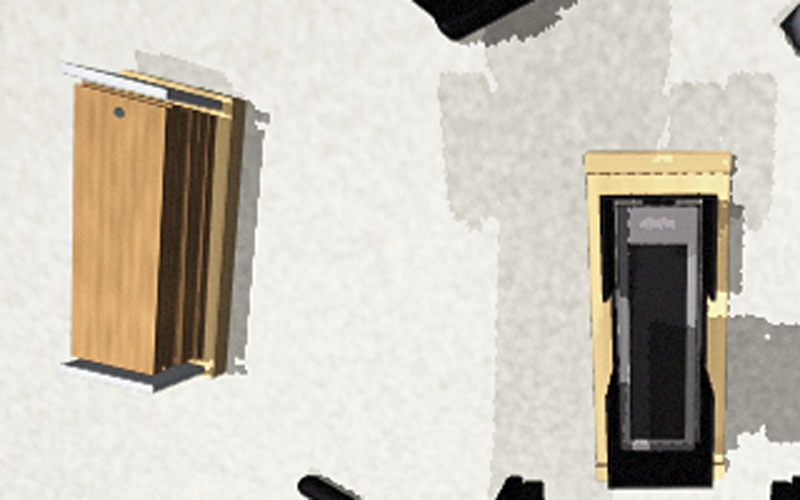

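View pics/t8.png

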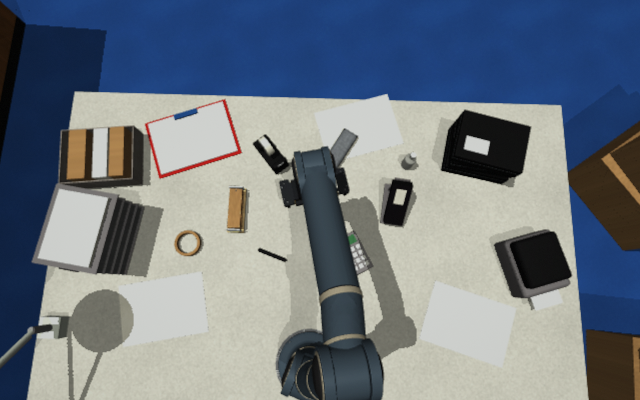

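carry_out(delta_pos=[[-10, 10, -50], [-20, 30, -100], [-30, 60, -150], [-40, 90, -200], [-50, 100, -240], [-55, 100, -277], [-55, 100, -277], [-55, 100, -277]], rotation=[[0, 0.05, 0], [0, 0.1, 0], [0, 0.15, 0], [0, 0.2, 0], [0, 0.258, 0], [0, 0.258, 0], [0, 0.258, 0], [0, 0.258, 0]], hand=70)

```text
time_s: 14.55
tcp_pos: [0.5249, 0.2786, 0.2291]
eef_rot: [-1.569, -0.002, 3.134]
force: [0.5, -1.0, -0.0]
width: 0.0702
```

```bash
python3 - <<'E'
from h import *
s=st(); cap("wrist","w9"); print(s["joints"].round(2))
crop("w9",220,60,460,260,3.2,"w9a")
E
```

```text
t 14.55 tcp [0.5249 0.2786 0.2291] rot [-1.569e+00 -1.600e-03  3.134e+00] F [ 0.5 -1.  -0. ] w 0.0702
[-0.16  0.45 -0.53  1.77  0.27  0.99 -2.37]
```

View pics/w9a.png

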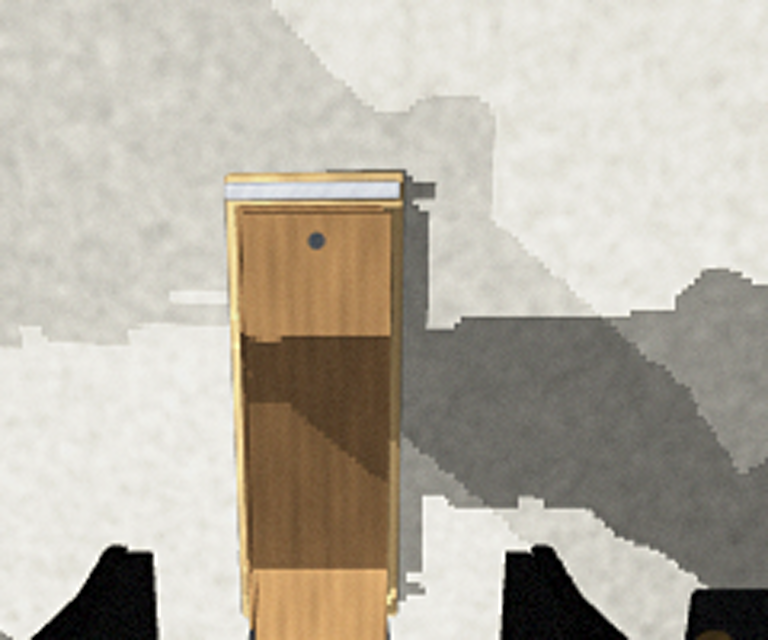

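```bash
python3 - <<'E'
from h import *
s=st()
P=ray("w9",[(295.3,126),(342.2,126)],.057);print("board far",tool_pts(s,P).round(1),np.linalg.norm(P[0]-P[1]))
P=ray("w9",[(300.6,238),(340.9,238)],.057);print("board lower",tool_pts(s,P).round(1),np.linalg.norm(P[0]-P[1]))
P=ray("w9",[(290.6,119),(345,119)],.075);print("stop",tool_pts(s,P).round(1))
goal((.5236,.2791,.057-.005+.07),(-np.pi/2,0,np.radians(179.6)))
E
```

```text
t 14.6 tcp [0.5253 0.278  0.2294] rot [-1.5690e+00 -1.0000e-03  3.1327e+00] F [ 0.1 -0.3  0.9] w 0.0702
board far [[-69.9 172.3 -25.1]
 [-70.  172.4  18.3]] 0.04340457179595348
board lower [[ 43.2 172.4 -22.6]
 [ 43.1 172.5  19.5]] 0.042109186466618466
stop [[-76.3 154.3 -27.3]
 [-76.4 154.4  19.3]]
delta [  1.6 107.4  -1.3] rot [-0.002 -0.002  0.001]
```

carry_out(delta_pos=[[0, 30, -2], [0, 60, -2], [0, 85, -2], [0, 100, -2], [0, 107, -2], [0, 107, -2], [0, 107, -2]], rotation=[[0, -0.01, 0], [0, -0.01, 0], [0, -0.01, 0], [0, -0.01, 0], [0, -0.01, 0], [0, -0.01, 0], [0, -0.01, 0]])

```text
time_s: 15.48
tcp_pos: [0.5256, 0.2819, 0.1242]
eef_rot: [-1.572, 0.002, -3.139]
force: [-0.2, 0.4, -0.4]
width: 0.07
```

```bash
python3 - <<'E'
from h import *
s=st(); cap("wrist","w10"); cap("scene","s10"); print(s["joints"].round(2))
crop("s10",320,100,420,190,6,"s10a")
E
```

```text
t 15.47 tcp [0.5256 0.2819 0.1242] rot [-1.5716e+00  1.6000e-03 -3.1389e+00] F [-0.2  0.4 -0.4] w 0.07
[-0.21  0.58 -0.47  1.85  0.36  0.79 -2.45]
```

View pics/w10.png

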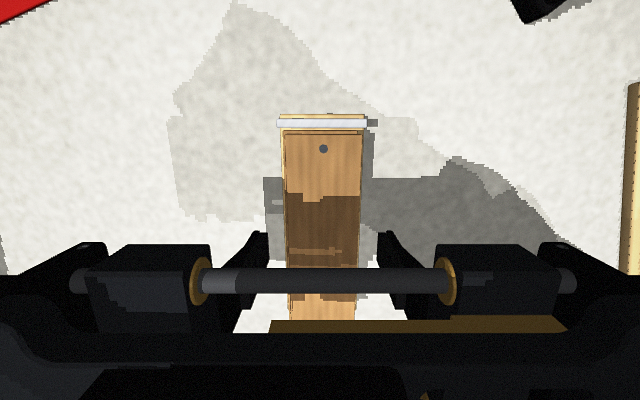

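View pics/s10a.png

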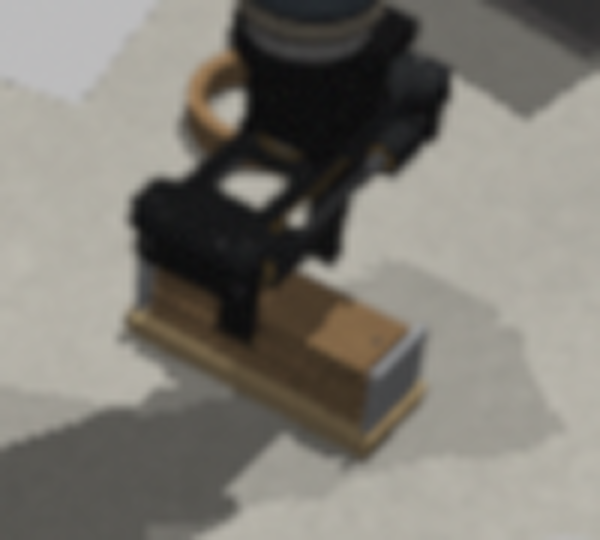

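carry_out(delta_pos=[[0, 2, 0], [0, 2, 0], [0, 2, 0], [0, 2, 0], [0, 2, 0], [0, 2, 0], [0, 2, 0], [0, 2, 0]], rotation=[[0, 0, 0], [0, 0, 0], [0, 0, 0], [0, 0, 0], [0, 0, 0], [0, 0, 0], [0, 0, 0], [0, 0, 0]])

```text
time_s: 16.58
tcp_pos: [0.5251, 0.2815, 0.1212]
eef_rot: [-1.571, 0.0, -3.139]
force: [-0.3, -0.3, -0.5]
width: 0.0698
```

carry_out(delta_pos=[[0, 0, 0], [0, 0, 0], [0, 0, 0], [0, 0, 0], [0, 0, 0], [0, 0, 0], [0, -10, 0], [0, -20, 0], [0, -20, 0]], rotation=[[0, 0, 0], [0, 0, 0], [0, 0, 0], [0, 0, 0], [0, 0, 0], [0, 0, 0], [0, 0, 0], [0, 0, 0], [0, 0, 0]], hand=0, force=20)

```text
time_s: 17.7
tcp_pos: [0.5257, 0.282, 0.1427]
eef_rot: [-1.572, 0.002, -3.139]
force: [-0.3, -0.4, 0.2]
width: 0.0435
```

```bash
python3 - <<'E'
from h import *
s=st(); cap("wrist","w11"); cap("scene","s11"); cap("top","t11");print(s["joints"].round(2))
crop("s11",320,100,420,190,6,"s11a");crop("w11",230,90,420,240,4,"w11a")
E
```

```text
t 17.7 tcp [0.5257 0.282  0.1427] rot [-1.5721e+00  2.4000e-03 -3.1388e+00] F [-0.3 -0.4  0.2] w 0.0435
[-0.2   0.56 -0.49  1.84  0.34  0.82 -2.43]
```

View pics/s11a.png

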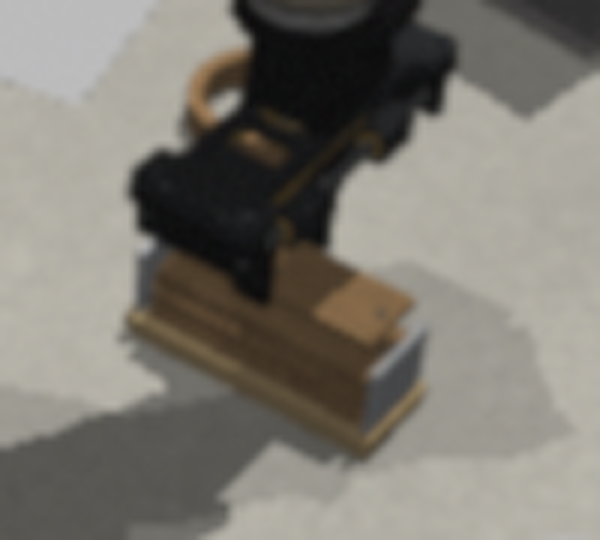

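View pics/w11a.png

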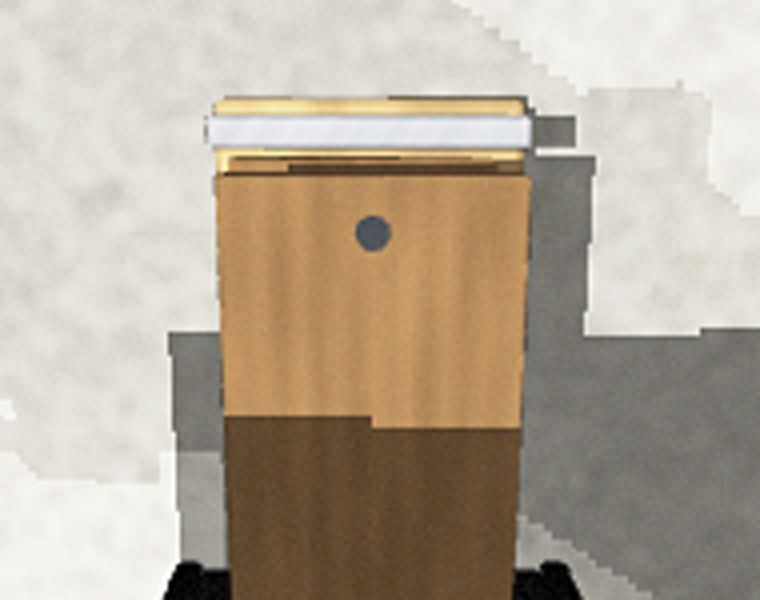

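carry_out(delta_pos=[[0, -17, 0], [0, -17, 0], [0, -17, 0]], rotation=[[0, 0, 0], [0, 0, 0], [0, 0, 0]])

```text
time_s: 18.23
tcp_pos: [0.5251, 0.2815, 0.1585]
eef_rot: [-1.571, 0.001, -3.139]
force: [0.6, -0.6, -1.5]
width: 0.0437
```

```bash
python3 - <<'E'
from h import *
s=st(); cap("scene","s12");
crop("s12",330,110,410,190,7,"s12a")
E
```

```text
t 18.23 tcp [0.5251 0.2815 0.1585] rot [-1.5709e+00  5.0000e-04 -3.1388e+00] F [ 0.6 -0.6 -1.5] w 0.0437
```

View pics/s12a.png

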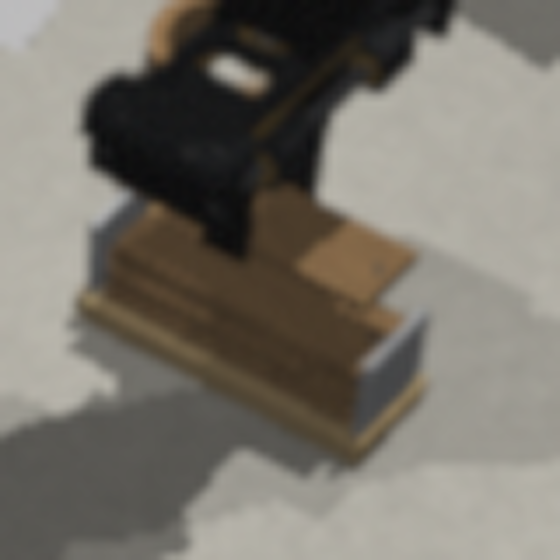

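```bash
python3 - <<'E'
from h import *
s=st(); goal((.541,-.004,.20),(-np.pi/2,0,np.radians(-165.6)))
E
```

```text
t 18.27 tcp [0.525  0.2814 0.1582] rot [-1.5706 -0.     -3.1389] F [-0.6 -0.5 -0. ] w 0.0438
delta [-15.2 -41.7 285.5] rot [-0.    -0.249  0.   ]
```

carry_out(delta_pos=[[0, -42, 0], [-3, -42, 50], [-6, -42, 100], [-9, -42, 150], [-12, -42, 200], [-15, -42, 250], [-15, -42, 285], [-15, -42, 285], [-15, -42, 285]], rotation=[[0, 0, 0], [0, -0.05, 0], [0, -0.1, 0], [0, -0.15, 0], [0, -0.2, 0], [0, -0.25, 0], [0, -0.25, 0], [0, -0.25, 0], [0, -0.25, 0]])

```text
time_s: 19.4
tcp_pos: [0.5407, -0.0026, 0.2002]
eef_rot: [-1.572, 0.0, -2.888]
force: [-1.0, 0.1, 0.1]
width: 0.0436
```

```bash
python3 - <<'E'
from h import *
s=st(); cap("wrist","w13"); crop("w13",220,80,420,230,4,"w13a")
goal((.541,-.004,.20),(-np.pi/2,0,np.radians(-165.6)))
E
```

```text
t 19.4 tcp [ 0.5407 -0.0026  0.2002] rot [-1.5715  0.     -2.8881] F [-1.   0.1  0.1] w 0.0436
delta [0.3 0.2 2.1] rot [ 0.001  0.003 -0.   ]
```

View pics/w13a.png

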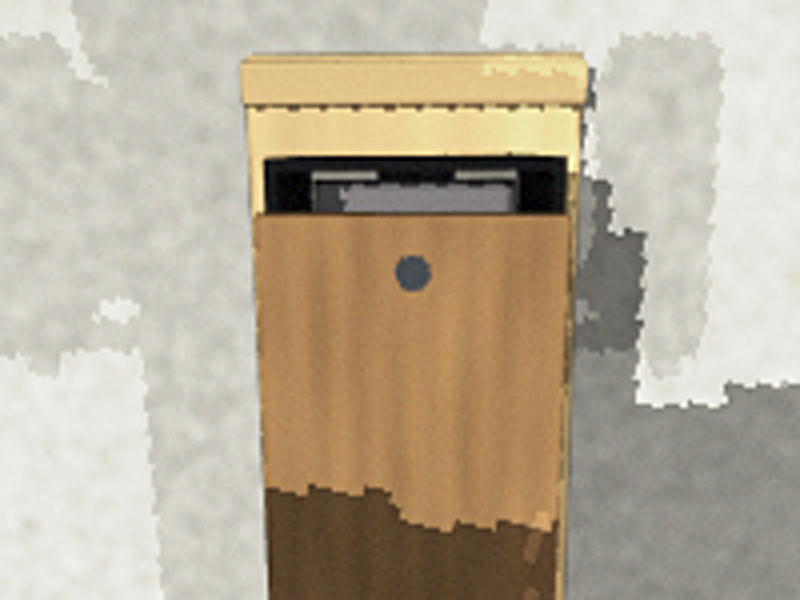

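```bash
cat >> h.py <<'E'
def trayfit(name,rim,brd,zt):
    s=st(); a=tool_pts(s,ray(name,rim,.077)); b=tool_pts(s,ray(name,brd,s["tcp_pos"][2]+zt))
    print("rim",a.round(1)[:,[0,2]].tolist(),"obj",b.round(1)[:,[0,2]].tolist())
    print("shift tool x",round(a[:,0].mean()+76.5-(b[:,0].mean()+70),1),"z",round(a[:,2].mean()-b[:,2].mean(),1))
E
python3 - <<'E'
from h import *
a=lambda c:np.array(c)/4+[220,80]
trayfit("w13",a([(265,158),(567,158)]),a([(255,214),(566,214)]),-.0642)
E
```

```text
t 19.45 tcp [ 0.5408 -0.0019  0.2002] rot [-1.5716e+00  2.0000e-04 -2.8868e+00] F [ 0.2 -0.2 -0.9] w 0.0436
rim [[-76.3, -26.0], [-76.3, 30.6]] obj [[-69.5, -20.3], [-69.5, 22.7]]
shift tool x -0.3 z 1.1
```

carry_out(delta_pos=[[0, 20, 1.3], [0, 45, 1.3], [0, 65, 1.3], [0, 80, 1.3], [0, 87, 1.3], [0, 87, 1.3], [0, 87, 1.3]], rotation=[[0, 0, 0], [0, 0, 0], [0, 0, 0], [0, 0, 0], [0, 0, 0], [0, 0, 0], [0, 0, 0]])

```text
time_s: 20.32
tcp_pos: [0.5416, -0.0045, 0.1138]
eef_rot: [-1.57, 0.001, -2.889]
force: [-0.1, 0.6, 0.7]
width: 0.0434
```

carry_out(delta_pos=[[0, 0, 0], [0, 0, 0], [0, 0, 0], [0, 0, 0]], rotation=[[0, 0, 0], [0, 0, 0], [0, 0, 0], [0, 0, 0]], hand=58)

```text
time_s: 20.82
tcp_pos: [0.5412, -0.0047, 0.1133]
eef_rot: [-1.571, 0.0, -2.889]
force: [-0.0, -0.2, -0.5]
width: 0.0577
```

carry_out(delta_pos=[[0, -20, 0], [0, -60, 0], [0, -100, 0], [0, -105, 0], [0, -105, 0], [0, -105, 0]], rotation=[[0, 0, 0], [0, 0, 0], [0, 0, 0], [0, 0, 0], [0, 0, 0], [0, 0, 0]])

```text
time_s: 21.58
tcp_pos: [0.5403, -0.0049, 0.2168]
eef_rot: [-1.571, -0.003, -2.889]
force: [-0.0, 0.4, -0.2]
width: 0.058
```

```bash
python3 - <<'E'
from h import *
s=st(); cap("wrist","w14"); crop("w14",200,80,440,240,3.3,"w14a")
goal((.5251,.281,.15),(-np.pi/2,0,-3.139))
E
```

```text
t 21.57 tcp [ 0.5403 -0.0049  0.2168] rot [-1.5714e+00 -2.7000e-03 -2.8887e+00] F [-0.   0.4 -0.2] w 0.058
delta [ -56.9   66.9 -280.5] rot [0.    0.25  0.003]
```

View pics/w14a.png

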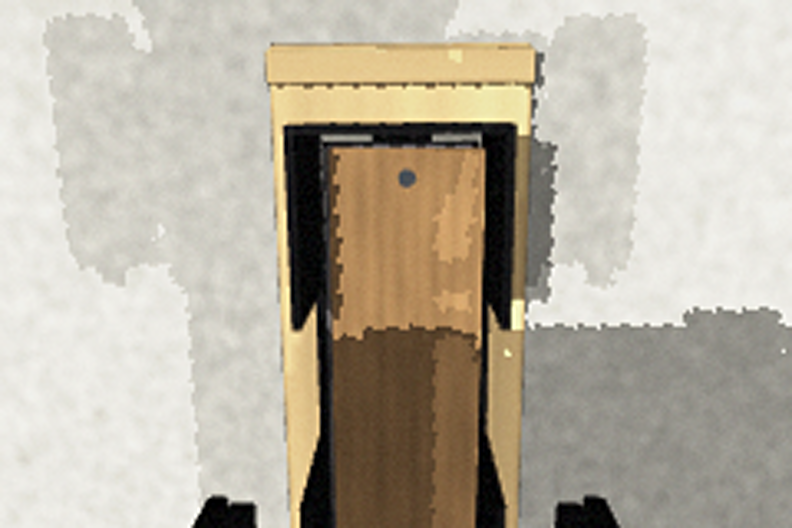

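carry_out(delta_pos=[[-8, 0, -40], [-18, 10, -90], [-28, 20, -140], [-38, 30, -190], [-48, 40, -240], [-57, 55, -280], [-57, 65, -281], [-57, 65, -281], [-57, 65, -281]], rotation=[[0, 0.04, 0], [0, 0.09, 0], [0, 0.13, 0], [0, 0.17, 0], [0, 0.21, 0], [0, 0.25, 0], [0, 0.25, 0], [0, 0.25, 0], [0, 0.25, 0]], hand=70)

```text
time_s: 22.75
tcp_pos: [0.5266, 0.28, 0.153]
eef_rot: [-1.57, -0.0, -3.141]
force: [-0.3, 0.0, -0.1]
width: 0.07
```

```bash
python3 - <<'E'
from h import *
s=st(); cap("wrist","w15"); crop("w15",220,80,440,240,3.5,"w15a")
goal((.5251,.281,.1145),(-np.pi/2,0,-3.139))
E
```

```text
t 22.75 tcp [0.5266 0.28   0.153 ] rot [-1.5696e+00 -1.0000e-04 -3.1410e+00] F [-0.3  0.  -0.1] w 0.07
delta [ 1.7 38.9 -0.9] rot [-0.001 -0.002 -0.   ]
```

View pics/w15a.png

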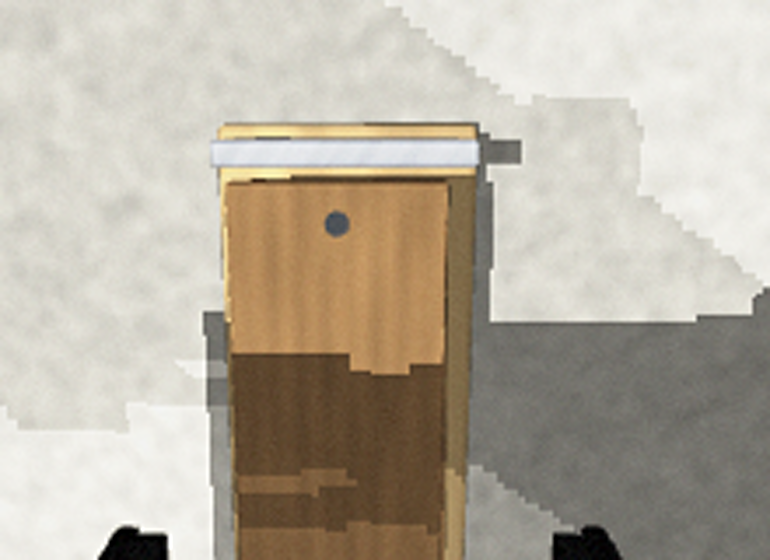

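```bash
cat >> h.py <<'E'
def rackfit(name,far,near,zt):
    "board far corner px pair, a lower px pair (or None)"
    s=st(); a=tool_pts(s,ray(name,far,zt)); print("far",a.round(1)[:,[0,2]].tolist(),"w",(a[1]-a[0])[2].round(1))
    zc=a[:,2].mean(); th=0
    if near is not None:
        b=tool_pts(s,ray(name,near,zt)); print("near",b.round(1)[:,[0,2]].tolist()); m=(b[:,2].mean()-zc)/(b[:,0].mean()-a[:,0].mean()); th=-m; zc+=m*(0-a[:,0].mean())
    print("shift x",(a[:,0].mean()+70).round(1),"z",round(zc,1),"rot y",round(th,3),"y to tip 5 below:",round((s["tcp_pos"][2]-(zt+.065))*1000,1))
E
python3 - <<'E'
from h import *
a=lambda c:np.array(c)/3.5+[220,80]
rackfit("w15",a([(226,183),(449,183)]),a([(236,520),(442,520)]),.050)
E
```

```text
t 22.8 tcp [0.5268 0.2801 0.1534] rot [-1.5701e+00  5.0000e-04 -3.1411e+00] F [ 0.2  0.8 -0.5] w 0.0701
far [[-68.2, -25.2], [-68.2, 18.7]] w 43.9
near [[3.3, -25.8], [3.3, 19.1]]
shift x 1.8 z -3.3 rot y 0.001 y to tip 5 below: 38.4
```

carry_out(delta_pos=[[2, 15, -3.3], [2, 28, -3.3], [2, 35, -3.3], [2, 38, -3.3], [2, 38, -3.3], [2, 38, -3.3], [2, 38, -3.3]], rotation=[[0, 0, 0], [0, 0, 0], [0, 0, 0], [0, 0, 0], [0, 0, 0], [0, 0, 0], [0, 0, 0]])

```text
time_s: 23.68
tcp_pos: [0.5242, 0.285, 0.1156]
eef_rot: [-1.571, 0.001, -3.139]
force: [-0.2, 0.7, 0.3]
width: 0.0701
```

carry_out(delta_pos=[[0, 0.5, 0], [0, 0.5, 0], [0, 0.5, 0], [0, 0.5, 0], [0, 0.5, 0], [0, 0.5, 0], [0, -10, 0], [0, -20, 0], [0, -35, 0], [0, -35, 0]], rotation=[[0, 0, 0], [0, 0, 0], [0, 0, 0], [0, 0, 0], [0, 0, 0], [0, 0, 0], [0, 0, 0], [0, 0, 0], [0, 0, 0], [0, 0, 0]], hand=0, force=20)

```text
time_s: 24.92
tcp_pos: [0.5249, 0.2856, 0.1522]
eef_rot: [-1.572, 0.003, -3.139]
force: [0.7, 1.2, -0.6]
width: 0.0436
```

```bash
python3 - <<'E'
from h import *
s=st(); cap("scene","s16"); crop("s16",330,110,410,190,7,"s16a")
goal((.541,-.004,.20),(-np.pi/2,0,np.radians(-165.6)))
E
```

```text
t 24.93 tcp [0.5249 0.2856 0.1522] rot [-1.5725  0.0033 -3.1389] F [ 0.7  1.2 -0.6] w 0.0436
delta [-15.9 -48.9 289.2] rot [ 0.001 -0.249 -0.002]
```

View pics/s16a.png

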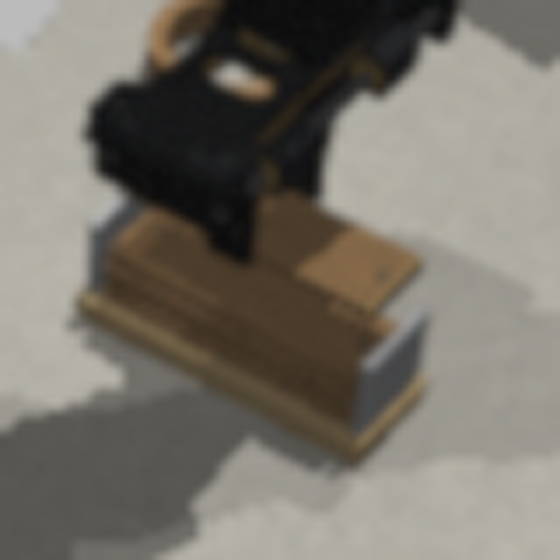

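carry_out(delta_pos=[[0, -45, 0], [-3, -48, 50], [-6, -48, 100], [-9, -48, 150], [-12, -48, 200], [-16, -48, 250], [-16, -48, 290], [-16, -48, 290], [-16, -48, 290]], rotation=[[0, 0, 0], [0, -0.05, 0], [0, -0.1, 0], [0, -0.15, 0], [0, -0.2, 0], [0, -0.25, 0], [0, -0.25, 0], [0, -0.25, 0], [0, -0.25, 0]])

```text
time_s: 26.1
tcp_pos: [0.5407, -0.0044, 0.1981]
eef_rot: [-1.572, -0.0, -2.888]
force: [-0.6, 0.1, -0.0]
width: 0.0436
```

```bash
python3 - <<'E'
from h import *
s=st(); cap("wrist","w17"); crop("w17",220,80,420,230,4,"w17a")
goal((.541,-.004,.1205),(-np.pi/2,0,np.radians(-165.6)))
E
```

```text
t 26.1 tcp [ 0.5407 -0.0044  0.1981] rot [-1.5715e+00 -1.0000e-04 -2.8884e+00] F [-0.6  0.1 -0. ] w 0.0436
delta [-0.2 77.7  0.5] rot [ 0.001  0.003 -0.   ]
```

View pics/w17a.png

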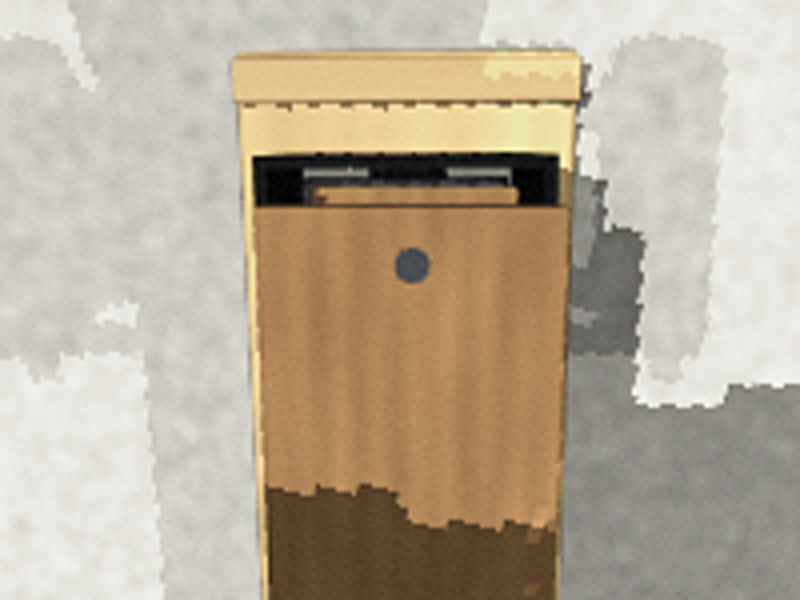

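```bash
python3 - <<'E'
from h import *
a=lambda c:np.array(c)/4+[220,80]
trayfit("w17",a([(254,157),(559,157)]),a([(254,207),(569,207)]),-.065)
E
```

```text
t 26.15 tcp [ 0.5407 -0.0036  0.1982] rot [-1.5716e+00  1.0000e-04 -2.8869e+00] F [ 0.3 -0.7 -0.4] w 0.0437
rim [[-76.5, -27.8], [-76.5, 28.9]] obj [[-70.4, -20.4], [-70.4, 23.2]]
shift tool x 0.4 z -0.8
```

carry_out(delta_pos=[[0, 20, -0.8], [0, 40, -0.8], [0, 60, -0.8], [0, 72, -0.8], [0, 77, -0.8], [0, 77.5, -0.8], [0, 77.5, -0.8]], rotation=[[0, 0, 0], [0, 0, 0], [0, 0, 0], [0, 0, 0], [0, 0, 0], [0, 0, 0], [0, 0, 0]])

```text
time_s: 27.02
tcp_pos: [0.5411, -0.0041, 0.1213]
eef_rot: [-1.57, 0.001, -2.889]
force: [-1.1, -0.4, -0.9]
width: 0.0433
```

carry_out(delta_pos=[[0, 0, 0], [0, 0, 0], [0, 0, 0], [0, 0, 0]], rotation=[[0, 0, 0], [0, 0, 0], [0, 0, 0], [0, 0, 0]], hand=58)

```text
time_s: 27.52
tcp_pos: [0.5407, -0.0043, 0.1208]
eef_rot: [-1.571, 0.0, -2.889]
force: [-0.9, 0.2, -0.4]
width: 0.0575
```

carry_out(delta_pos=[[0, -20, 0], [0, -60, 0], [0, -98, 0], [0, -98, 0], [0, -98, 0], [0, -98, 0]], rotation=[[0, 0, 0], [0, 0, 0], [0, 0, 0], [0, 0, 0], [0, 0, 0], [0, 0, 0]])

```text
time_s: 28.28
tcp_pos: [0.5399, -0.0044, 0.2175]
eef_rot: [-1.571, -0.002, -2.889]
force: [0.6, 0.0, 0.3]
width: 0.0581
```

```bash
python3 - <<'E'
from h import *
s=st(); cap("wrist","w18"); crop("w18",200,80,440,240,3.3,"w18a")
goal((.5251,.284,.145),(-np.pi/2,0,-3.139))
E
```

```text
t 28.27 tcp [ 0.5399 -0.0044  0.2175] rot [-1.5714e+00 -2.5000e-03 -2.8888e+00] F [0.6 0.  0.3] w 0.0581
delta [ -57.9   72.6 -282.9] rot [0.    0.25  0.002]
```

View pics/w18a.png

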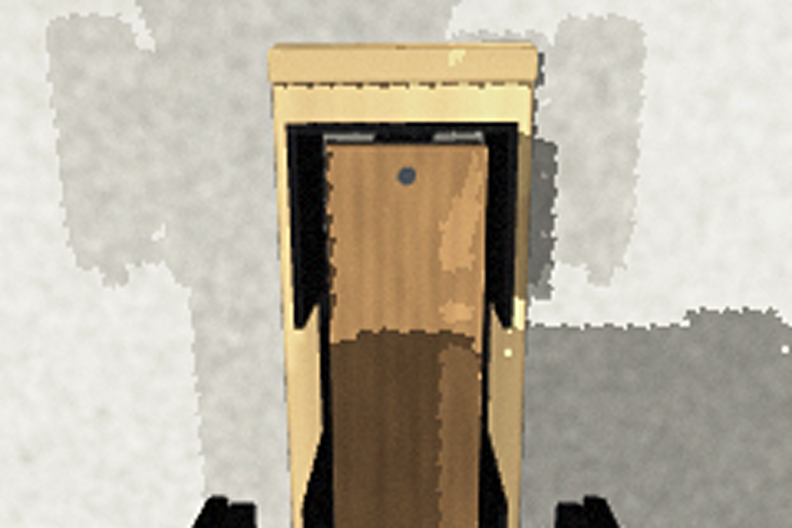

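Second board in flat. Next.

carry_out(delta_pos=[[-8, 0, -40], [-18, 10, -90], [-28, 20, -140], [-38, 30, -190], [-48, 40, -240], [-58, 55, -283], [-58, 70, -283], [-58, 70, -283], [-58, 70, -283]], rotation=[[0, 0.04, 0], [0, 0.09, 0], [0, 0.13, 0], [0, 0.17, 0], [0, 0.21, 0], [0, 0.25, 0], [0, 0.25, 0], [0, 0.25, 0], [0, 0.25, 0]], hand=70)

```text
time_s: 29.45
tcp_pos: [0.5267, 0.2826, 0.1486]
eef_rot: [-1.57, -0.0, -3.141]
force: [-0.2, -0.0, -0.2]
width: 0.0701
```

```bash
python3 - <<'E'
from h import *
s=st(); cap("wrist","w19"); crop("w19",220,80,440,240,3.5,"w19a")
E
```

```text
t 29.45 tcp [0.5267 0.2826 0.1486] rot [-1.5697e+00 -1.0000e-04 -3.1411e+00] F [-0.2 -0.  -0.2] w 0.0701
```

View pics/w19a.png

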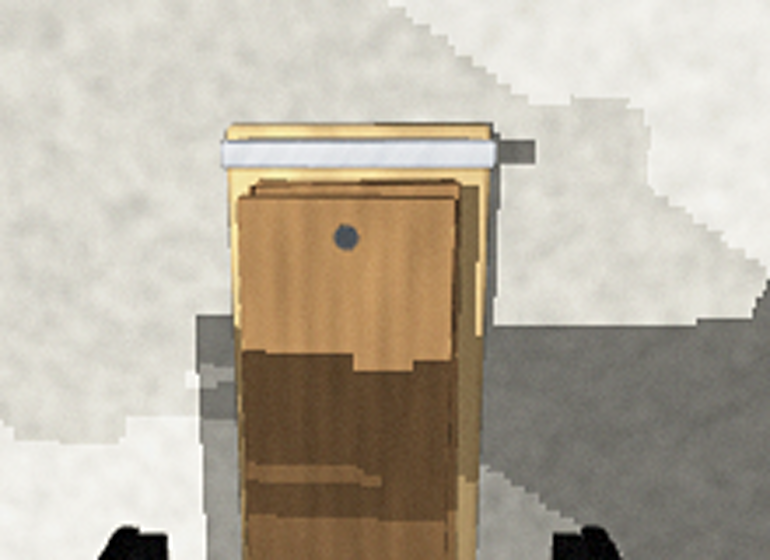

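```bash
python3 - <<'E'
from h import *
a=lambda c:np.array(c)/3.5+[220,80]
rackfit("w19",a([(237,198),(455,198)]),a([(245,515),(449,515)]),.043)
E
```

```text
t 29.5 tcp [0.5268 0.2827 0.149 ] rot [-1.5702e+00  6.0000e-04 -3.1413e+00] F [-0.  -1.  -0.8] w 0.0706
far [[-65.1, -23.4], [-65.1, 20.2]] w 43.7
near [[3.3, -24.1], [3.2, 20.9]]
shift x 4.9 z -1.6 rot y -0.0 y to tip 5 below: 41.0
```

carry_out(delta_pos=[[5, 15, -1.6], [5, 28, -1.6], [5, 37, -1.6], [5, 41, -1.6], [5, 41, -1.6], [5, 41, -1.6], [5, 41, -1.6]], rotation=[[0, 0, 0], [0, 0, 0], [0, 0, 0], [0, 0, 0], [0, 0, 0], [0, 0, 0], [0, 0, 0]])

```text
time_s: 30.38
tcp_pos: [0.5213, 0.2861, 0.1082]
eef_rot: [-1.571, 0.001, -3.139]
force: [-0.5, 0.3, 0.1]
width: 0.0701
```

carry_out(delta_pos=[[0, 0, 0], [0, 0, 0], [0, 0, 0], [0, 0, 0], [0, 0, 0], [0, 0, 0], [0, -10, 0], [0, -20, 0], [0, -40, 0], [0, -40, 0]], rotation=[[0, 0, 0], [0, 0, 0], [0, 0, 0], [0, 0, 0], [0, 0, 0], [0, 0, 0], [0, 0, 0], [0, 0, 0], [0, 0, 0], [0, 0, 0]], hand=0, force=20)

```text
time_s: 31.62
tcp_pos: [0.5222, 0.2868, 0.1503]
eef_rot: [-1.573, 0.004, -3.139]
force: [-0.8, 0.3, -0.9]
width: 0.0435
```

```bash
python3 - <<'E'
from h import *
s=st(); cap("scene","s20"); crop("s20",330,110,410,190,7,"s20a")
goal((.541,-.004,.20),(-np.pi/2,0,np.radians(-165.6)))
E
```

```text
t 31.62 tcp [0.5222 0.2868 0.1503] rot [-1.5731  0.0042 -3.1389] F [-0.8  0.3 -0.9] w 0.0435
delta [-18.7 -51.1 290.2] rot [ 0.001 -0.249 -0.003]
```

View pics/s20a.png

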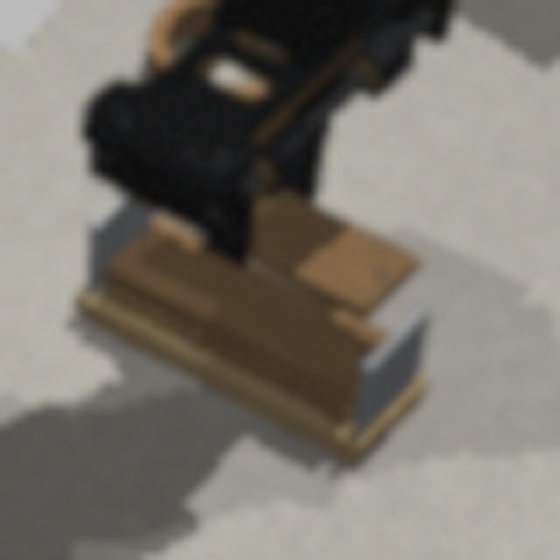

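carry_out(delta_pos=[[0, -45, 0], [-3, -50, 50], [-6, -50, 100], [-9, -50, 150], [-12, -50, 200], [-16, -50, 250], [-19, -50, 290], [-19, -50, 290], [-19, -50, 290]], rotation=[[0, 0, 0], [0, -0.05, 0], [0, -0.1, 0], [0, -0.15, 0], [0, -0.2, 0], [0, -0.25, 0], [0, -0.25, 0], [0, -0.25, 0], [0, -0.25, 0]])

```text
time_s: 32.8
tcp_pos: [0.5406, -0.0034, 0.1975]
eef_rot: [-1.572, -0.0, -2.888]
force: [0.5, 1.0, -1.0]
width: 0.0439
```

```bash
python3 - <<'E'
from h import *
s=st(); cap("wrist","w21"); crop("w21",220,80,420,230,4,"w21a")
goal((.541,-.004,.1275),(-np.pi/2,0,np.radians(-165.6)))
E
```

```text
t 32.8 tcp [ 0.5406 -0.0034  0.1975] rot [-1.5716e+00 -3.0000e-04 -2.8883e+00] F [ 0.5  1.  -1. ] w 0.0439
delta [-0.  70.2  1.4] rot [0.001 0.003 0.   ]
```

View pics/w21a.png

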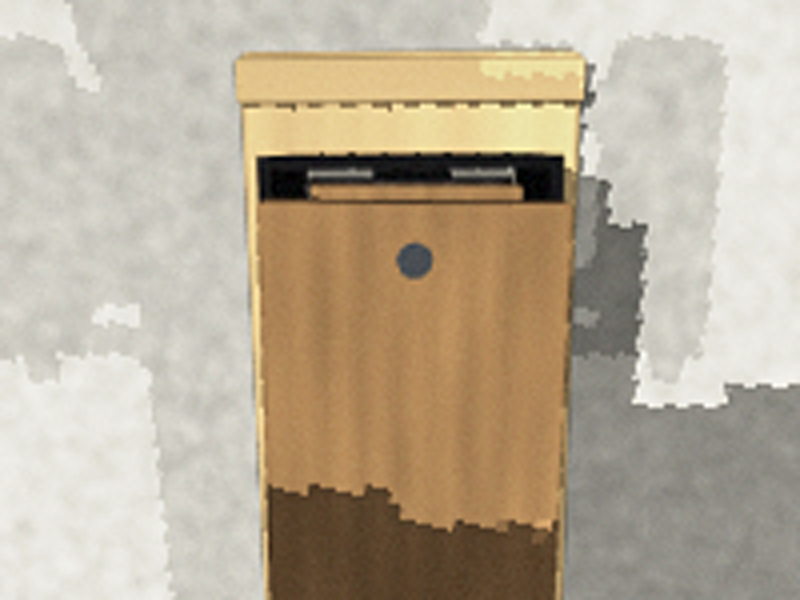

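```bash
python3 - <<'E'
from h import *
a=lambda c:np.array(c)/4+[220,80]
trayfit("w21",a([(257,157),(564,157)]),a([(258,202),(573,202)]),-.065)
E
```

```text
t 32.85 tcp [ 0.5406 -0.0027  0.1977] rot [-1.5715 -0.     -2.8868] F [-0.2  0.8  0. ] w 0.0437
rim [[-76.5, -27.1], [-76.5, 29.7]] obj [[-71.1, -19.8], [-71.1, 23.8]]
shift tool x 1.1 z -0.6
```

carry_out(delta_pos=[[1, 20, -0.6], [1, 40, -0.6], [1, 55, -0.6], [1, 66, -0.6], [1, 70, -0.6], [1, 70.5, -0.6], [1, 70.5, -0.6]], rotation=[[0, 0, 0], [0, 0, 0], [0, 0, 0], [0, 0, 0], [0, 0, 0], [0, 0, 0], [0, 0, 0]])

```text
time_s: 33.72
tcp_pos: [0.5401, -0.0037, 0.1277]
eef_rot: [-1.57, 0.001, -2.889]
force: [-0.4, 0.5, 0.1]
width: 0.0435
```

carry_out(delta_pos=[[0, 0, 0], [0, 0, 0], [0, 0, 0], [0, 0, 0]], rotation=[[0, 0, 0], [0, 0, 0], [0, 0, 0], [0, 0, 0]], hand=58)

```text
time_s: 34.22
tcp_pos: [0.5398, -0.0038, 0.1273]
eef_rot: [-1.571, 0.0, -2.889]
force: [-0.1, 0.0, 0.3]
width: 0.0579
```

carry_out(delta_pos=[[0, -20, 0], [0, -60, 0], [0, -92, 0], [0, -92, 0], [0, -92, 0], [0, -92, 0]], rotation=[[0, 0, 0], [0, 0, 0], [0, 0, 0], [0, 0, 0], [0, 0, 0], [0, 0, 0]])

```text
time_s: 34.98
tcp_pos: [0.539, -0.0039, 0.218]
eef_rot: [-1.571, -0.002, -2.889]
force: [-0.2, 0.3, -0.5]
width: 0.0581
```

```bash
python3 - <<'E'
from h import *
s=st(); cap("wrist","w22"); crop("w22",200,80,440,240,3.3,"w22a")
goal((.5215,.286,.138),(-np.pi/2,0,-3.139))
E
```

```text
t 34.98 tcp [ 0.539  -0.0039  0.218 ] rot [-1.5714e+00 -2.4000e-03 -2.8887e+00] F [-0.2  0.3 -0.5] w 0.0581
delta [ -55.6   80.2 -285. ] rot [0.    0.25  0.002]
```

View pics/w22a.png

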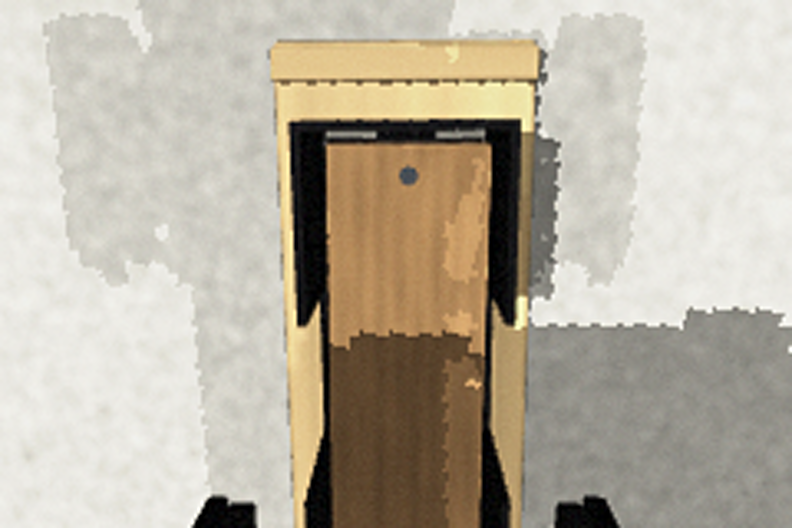

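carry_out(delta_pos=[[-8, 0, -40], [-18, 10, -90], [-28, 20, -140], [-38, 30, -190], [-48, 40, -240], [-56, 55, -285], [-56, 78, -285], [-56, 78, -285], [-56, 78, -285]], rotation=[[0, 0.04, 0], [0, 0.09, 0], [0, 0.13, 0], [0, 0.17, 0], [0, 0.21, 0], [0, 0.25, 0], [0, 0.25, 0], [0, 0.25, 0], [0, 0.25, 0]], hand=70)

```text
time_s: 36.15
tcp_pos: [0.5231, 0.2855, 0.1413]
eef_rot: [-1.57, -0.0, -3.14]
force: [0.4, 0.3, 0.3]
width: 0.0699
```

```bash
python3 - <<'E'
from h import *
s=st(); cap("wrist","w23"); crop("w23",220,80,440,240,3.5,"w23a")
E
```

```text
t 36.15 tcp [0.5231 0.2855 0.1413] rot [-1.5704e+00 -1.0000e-04 -3.1400e+00] F [0.4 0.3 0.3] w 0.0699
```

View pics/w23a.png

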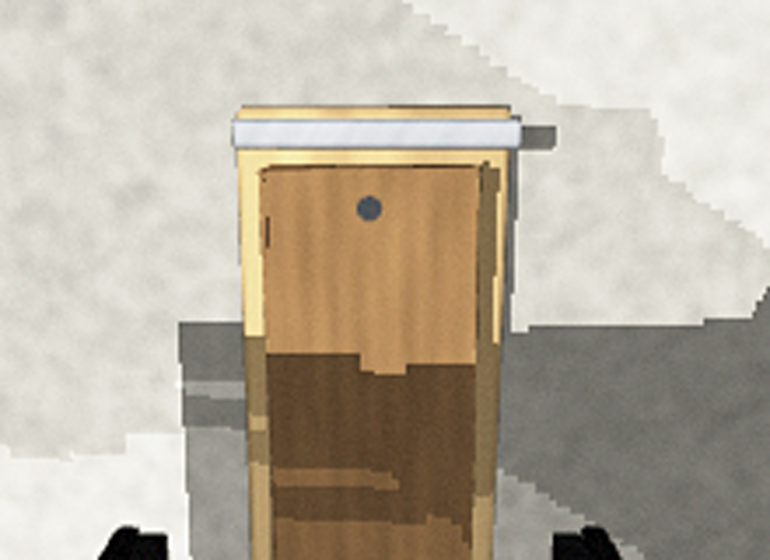

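```bash
python3 - <<'E'
from h import *
a=lambda c:np.array(c)/3.5+[220,80]
rackfit("w23",a([(259,168),(478,168)]),a([(271,515),(472,515)]),.036)
E
```

```text
t 36.2 tcp [0.5234 0.2856 0.1418] rot [-1.5709e+00  9.0000e-04 -3.1403e+00] F [0.7 0.  0.7] w 0.07
far [[-70.8, -19.0], [-70.8, 24.4]] w 43.4
near [[3.3, -18.5], [3.2, 25.8]]
shift x -0.8 z 3.6 rot y -0.013 y to tip 5 below: 40.8
```

carry_out(delta_pos=[[-1, 15, 3.5], [-1, 28, 3.5], [-1, 37, 3.5], [-1, 41, 3.5], [-1, 41, 3.5], [-1, 41, 3.5], [-1, 41, 3.5]], rotation=[[0, -0.01, 0], [0, -0.01, 0], [0, -0.01, 0], [0, -0.01, 0], [0, -0.01, 0], [0, -0.01, 0], [0, -0.01, 0]])

```text
time_s: 37.08
tcp_pos: [0.5239, 0.2829, 0.1006]
eef_rot: [-1.571, 0.001, -3.129]
force: [-0.5, -1.0, -0.2]
width: 0.0701
```

carry_out(delta_pos=[[0, 0, 0], [0, 0, 0], [0, 0, 0], [0, 0, 0], [0, 0, 0], [0, 0, 0], [0, -10, 0], [0, -20, 0], [0, -45, 0], [0, -45, 0]], rotation=[[0, 0, 0], [0, 0, 0], [0, 0, 0], [0, 0, 0], [0, 0, 0], [0, 0, 0], [0, 0, 0], [0, 0, 0], [0, 0, 0], [0, 0, 0]], hand=0, force=20)

```text
time_s: 38.33
tcp_pos: [0.5249, 0.2837, 0.1477]
eef_rot: [-1.573, 0.004, -3.129]
force: [-0.4, 0.6, -0.1]
width: 0.0436
```

```bash
python3 - <<'E'
from h import *
s=st(); cap("scene","s24"); crop("s24",330,110,410,190,7,"s24a")
goal((.541,-.004,.20),(-np.pi/2,0,np.radians(-165.6)))
E
```

```text
t 38.33 tcp [0.5249 0.2837 0.1477] rot [-1.5732  0.0045 -3.1289] F [-0.4  0.6 -0.1] w 0.0436
delta [-13.3 -53.9 287.2] rot [ 0.001 -0.239 -0.002]
```

View pics/s24a.png

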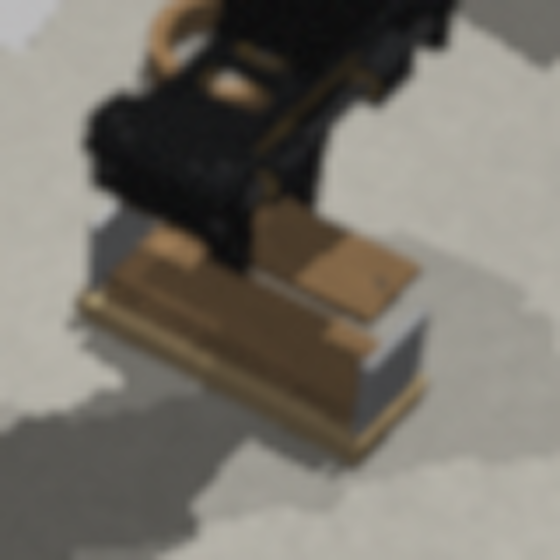

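carry_out(delta_pos=[[0, -45, 0], [-3, -53, 50], [-5, -53, 100], [-7, -53, 150], [-9, -53, 200], [-13, -53, 250], [-13, -53, 287], [-13, -53, 287], [-13, -53, 287]], rotation=[[0, 0, 0], [0, -0.05, 0], [0, -0.1, 0], [0, -0.15, 0], [0, -0.2, 0], [0, -0.24, 0], [0, -0.24, 0], [0, -0.24, 0], [0, -0.24, 0]])

```text
time_s: 39.5
tcp_pos: [0.54, -0.0033, 0.1978]
eef_rot: [-1.572, -0.001, -2.888]
force: [0.2, 0.5, -1.6]
width: 0.0435
```

```bash
python3 - <<'E'
from h import *
s=st(); cap("wrist","w25"); crop("w25",220,80,420,230,4,"w25a")
goal((.541,-.004,.134),(-np.pi/2,0,np.radians(-165.6)))
E
```

```text
t 39.5 tcp [ 0.54   -0.0033  0.1978] rot [-1.5717e+00 -5.0000e-04 -2.8881e+00] F [ 0.2  0.5 -1.6] w 0.0435
delta [-0.5 64.   1.6] rot [0.001 0.003 0.   ]
```

View pics/w25a.png

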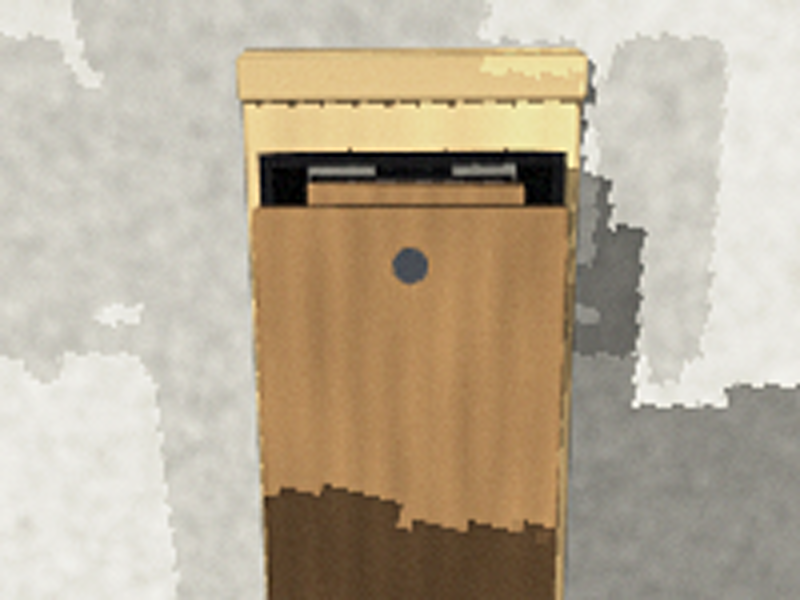

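```bash
python3 - <<'E'
from h import *
a=lambda c:np.array(c)/4+[220,80]
trayfit("w25",a([(259,154),(566,154)]),a([(253,207),(568,207)]),-.0645)
E
```

```text
t 39.55 tcp [ 0.5401 -0.0026  0.198 ] rot [-1.5717e+00 -2.0000e-04 -2.8868e+00] F [-0.4 -0.3 -0.9] w 0.044
rim [[-77.0, -26.8], [-77.0, 30.0]] obj [[-70.4, -20.6], [-70.4, 22.9]]
shift tool x -0.1 z 0.4
```

carry_out(delta_pos=[[0, 20, 0.5], [0, 40, 0.5], [0, 52, 0.5], [0, 60, 0.5], [0, 64, 0.5], [0, 64.5, 0.5], [0, 64.5, 0.5]], rotation=[[0, 0, 0], [0, 0, 0], [0, 0, 0], [0, 0, 0], [0, 0, 0], [0, 0, 0], [0, 0, 0]])

```text
time_s: 40.42
tcp_pos: [0.5408, -0.0046, 0.1342]
eef_rot: [-1.57, 0.001, -2.889]
force: [0.1, 0.2, 0.8]
width: 0.0432
```

carry_out(delta_pos=[[0, 0, 0], [0, 0, 0], [0, 0, 0], [0, 0, 0]], rotation=[[0, 0, 0], [0, 0, 0], [0, 0, 0], [0, 0, 0]], hand=58)

```text
time_s: 40.92
tcp_pos: [0.5405, -0.0046, 0.1338]
eef_rot: [-1.571, 0.0, -2.889]
force: [0.7, 0.1, 0.1]
width: 0.0576
```

carry_out(delta_pos=[[0, -20, 0], [0, -60, 0], [0, -85, 0], [0, -85, 0], [0, -85, 0], [0, -85, 0]], rotation=[[0, 0, 0], [0, 0, 0], [0, 0, 0], [0, 0, 0], [0, 0, 0], [0, 0, 0]])

```text
time_s: 41.68
tcp_pos: [0.5398, -0.0047, 0.2175]
eef_rot: [-1.571, -0.002, -2.889]
force: [0.3, -0.0, -0.5]
width: 0.058
```

```bash
python3 - <<'E'
from h import *
s=st(); cap("wrist","w26"); crop("w26",200,80,440,240,3.3,"w26a")
goal((.524,.284,.131),(-np.pi/2,0,-3.139))
E
```

```text
t 41.67 tcp [ 0.5398 -0.0047  0.2175] rot [-1.5715e+00 -2.3000e-03 -2.8887e+00] F [ 0.3 -0.  -0.5] w 0.058
delta [ -57.    86.7 -283.4] rot [0.    0.25  0.002]
```

View pics/w26a.png

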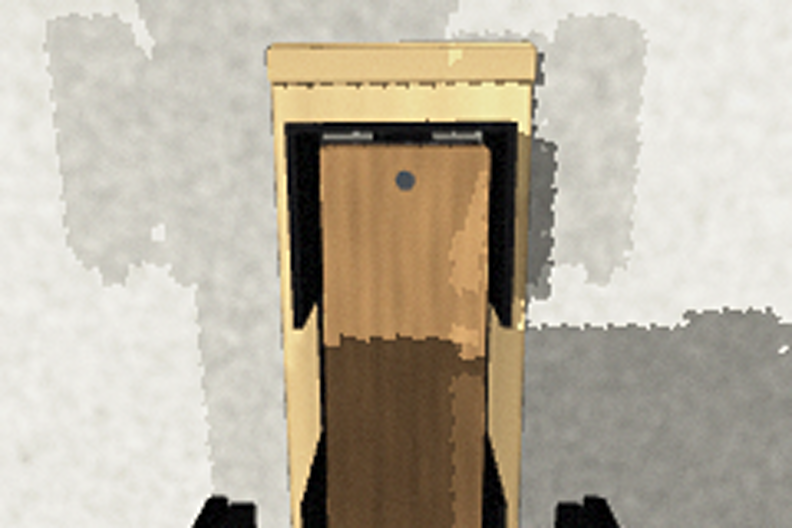

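```bash
python3 - <<'E'
from h import *
a=lambda c:np.array(c)/3.3+[200,80]
for z in (.062,.069,.076): P=ray("w26",a([(320,146),(490.5,146)]),z); print(z,np.linalg.norm(P[0]-P[1]).round(4))
for z in (.070,.077,.084): P=ray("w26",a([(286,124),(519,124)]),z); print("rim",z,np.linalg.norm(P[0]-P[1]).round(4))
E
```

```text
0.062 0.0447
0.069 0.0435
0.076 0.0422
rim 0.07 0.0587
rim 0.077 0.057
rim 0.084 0.0553
```

carry_out(delta_pos=[[0, 30, 0], [0, 55, 0], [0, 70, 0], [0, 74, 0], [0, 74, 0], [0, 74, 0]], rotation=[[0, 0, 0], [0, 0, 0], [0, 0, 0], [0, 0, 0], [0, 0, 0], [0, 0, 0]], hand=10)

```text
time_s: 42.48
tcp_pos: [0.5411, -0.0045, 0.1456]
eef_rot: [-1.57, 0.002, -2.889]
force: [0.4, -0.1, -0.2]
width: 0.0117
```

carry_out(delta_pos=[[0, 1, 0], [0, 2, 0], [0, 2.5, 0], [0, 2.5, 0]], rotation=[[0, 0, 0], [0, 0, 0], [0, 0, 0], [0, 0, 0]])

```text
time_s: 42.98
tcp_pos: [0.5405, -0.0046, 0.1422]
eef_rot: [-1.571, -0.0, -2.889]
force: [0.4, 0.8, 0.6]
width: 0.01
```

carry_out(delta_pos=[[0, 1, 0], [0, 2, 0], [0, 2, 0], [0, 2, 0]], rotation=[[0, 0, 0], [0, 0, 0], [0, 0, 0], [0, 0, 0]])

```text
time_s: 43.48
tcp_pos: [0.5405, -0.0046, 0.1402]
eef_rot: [-1.571, 0.0, -2.889]
force: [-0.3, 0.3, -0.0]
width: 0.01
```

carry_out(delta_pos=[[0, 1, 0], [0, 1.5, 0], [0, 1.5, 0], [0, 1.5, 0]], rotation=[[0, 0, 0], [0, 0, 0], [0, 0, 0], [0, 0, 0]])

```text
time_s: 43.98
tcp_pos: [0.5406, -0.0046, 0.1392]
eef_rot: [-1.57, 0.0, -2.889]
force: [-1.5, 1.2, 5.3]
width: 0.0101
```

carry_out(delta_pos=[[0, 1, 0], [0, 1.5, 0], [0, 1.5, 0], [0, 1.5, 0]], rotation=[[0, 0, 0], [0, 0, 0], [0, 0, 0], [0, 0, 0]])

```text
time_s: 44.48
tcp_pos: [0.5406, -0.0045, 0.1391]
eef_rot: [-1.569, -0.0, -2.889]
force: [-5.2, -1.6, 16.9]
width: 0.0102
```

carry_out(delta_pos=[[0, -30, 0], [0, -70, 0], [0, -78, 0], [0, -78, 0]], rotation=[[0, 0, 0], [0, 0, 0], [0, 0, 0], [0, 0, 0]], hand=70)

```text
time_s: 44.98
tcp_pos: [0.5404, -0.0048, 0.2151]
eef_rot: [-1.57, 0.0, -2.889]
force: [-0.2, 0.3, 0.2]
width: 0.0415
```

```bash
python3 - <<'E'
from h import *
s=st();goal((.524,.284,.131),(-np.pi/2,0,-3.139))
E
```

```text
t 44.98 tcp [ 0.5404 -0.0048  0.2151] rot [-1.5704e+00  4.0000e-04 -2.8890e+00] F [-0.2  0.3  0.2] w 0.0415
delta [ -56.2   84.  -283.8] rot [-0.    0.25 -0.  ]
```

carry_out(delta_pos=[[-8, 0, -40], [-18, 10, -90], [-28, 20, -140], [-38, 30, -190], [-48, 40, -240], [-56, 55, -284], [-56, 84, -284], [-56, 84, -284], [-56, 84, -284]], rotation=[[0, 0.04, 0], [0, 0.09, 0], [0, 0.13, 0], [0, 0.17, 0], [0, 0.21, 0], [0, 0.25, 0], [0, 0.25, 0], [0, 0.25, 0], [0, 0.25, 0]], hand=70)

```text
time_s: 46.1
tcp_pos: [0.5238, 0.2836, 0.1309]
eef_rot: [-1.57, -0.001, -3.14]
force: [0.6, 0.6, 0.5]
width: 0.0699
```

```bash
python3 - <<'E'
from h import *
s=st(); cap("wrist","w27"); crop("w27",220,80,440,240,3.5,"w27a")
E
```

```text
t 46.1 tcp [0.5238 0.2836 0.1309] rot [-1.5701e+00 -7.0000e-04 -3.1398e+00] F [0.6 0.6 0.5] w 0.0699
```

View pics/w27a.png

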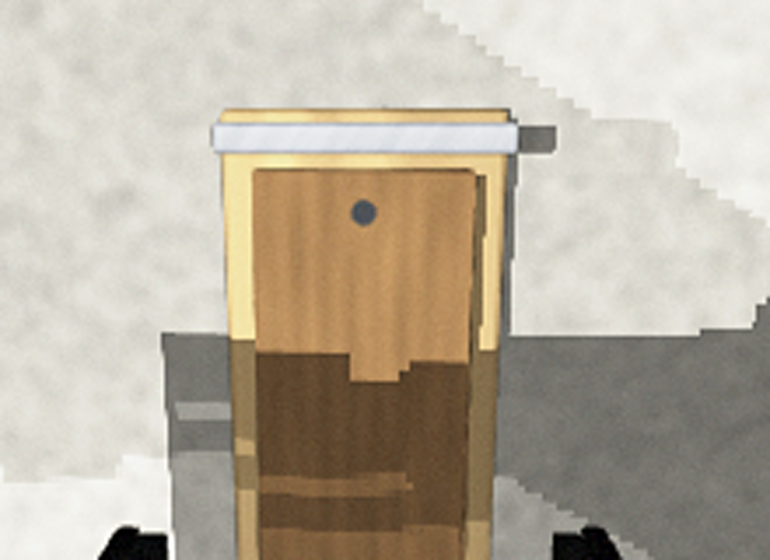

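```bash
python3 - <<'E'
from h import *
a=lambda c:np.array(c)/3.5+[220,80]
rackfit("w27",a([(252,170),(475,170)]),a([(259,515),(464,515)]),.029)
E
```

```text
t 46.15 tcp [0.5242 0.2837 0.1316] rot [-1.5707e+00  6.0000e-04 -3.1401e+00] F [-0.2 -0.1  0.4] w 0.0702
far [[-70.4, -19.9], [-70.5, 23.5]] w 43.5
near [[2.0, -20.6], [2.0, 23.8]]
shift x -0.4 z 1.6 rot y 0.003 y to tip 5 below: 37.6
```

carry_out(delta_pos=[[0, 15, 1.6], [0, 28, 1.6], [0, 35, 1.6], [0, 37.5, 1.6], [0, 37.5, 1.6], [0, 37.5, 1.6], [0, 37.5, 1.6]], rotation=[[0, 0, 0], [0, 0, 0], [0, 0, 0], [0, 0, 0], [0, 0, 0], [0, 0, 0], [0, 0, 0]])

```text
time_s: 47.02
tcp_pos: [0.5239, 0.283, 0.0941]
eef_rot: [-1.571, 0.001, -3.139]
force: [-0.3, -0.9, 0.3]
width: 0.0701
```

carry_out(delta_pos=[[0, 0, 0], [0, 0, 0], [0, 0, 0], [0, 0, 0], [0, 0, 0], [0, 0, 0], [0, -10, 0], [0, -20, 0], [0, -50, 0], [0, -50, 0]], rotation=[[0, 0, 0], [0, 0, 0], [0, 0, 0], [0, 0, 0], [0, 0, 0], [0, 0, 0], [0, 0, 0], [0, 0, 0], [0, 0, 0], [0, 0, 0]], hand=0, force=20)

```text
time_s: 48.28
tcp_pos: [0.525, 0.2839, 0.1467]
eef_rot: [-1.574, 0.005, -3.139]
force: [-0.5, -0.2, -1.3]
width: 0.0438
```

```bash
python3 - <<'E'
from h import *
s=st(); cap("scene","s28"); crop("s28",330,110,410,190,7,"s28a")
goal((.541,-.004,.20),(-np.pi/2,0,np.radians(-165.6)))
E
```

```text
t 48.27 tcp [0.525  0.2839 0.1467] rot [-1.5737  0.0051 -3.1388] F [-0.5 -0.2 -1.3] w 0.0438
delta [-16.1 -55.1 287.2] rot [ 0.001 -0.249 -0.003]
```

View pics/s28a.png

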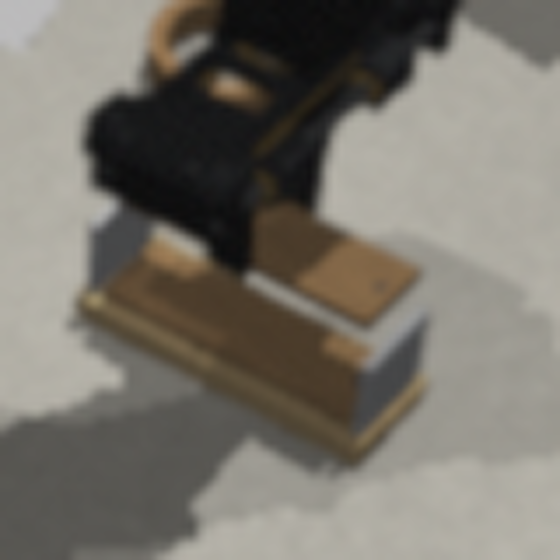

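carry_out(delta_pos=[[0, -45, 0], [-3, -54, 50], [-5, -54, 100], [-7, -54, 150], [-9, -54, 200], [-13, -54, 250], [-16, -54, 288], [-16, -54, 288], [-16, -54, 288]], rotation=[[0, 0, 0], [0, -0.05, 0], [0, -0.1, 0], [0, -0.15, 0], [0, -0.2, 0], [0, -0.25, 0], [0, -0.25, 0], [0, -0.25, 0], [0, -0.25, 0]])

```text
time_s: 49.45
tcp_pos: [0.5401, -0.0046, 0.1973]
eef_rot: [-1.572, -0.001, -2.888]
force: [-0.5, 1.0, -0.0]
width: 0.0434
```

```bash
python3 - <<'E'
from h import *
s=st(); cap("wrist","w29"); crop("w29",220,80,420,230,4,"w29a")
goal((.541,-.004,.1412),(-np.pi/2,0,np.radians(-165.6)))
E
```

```text
t 49.45 tcp [ 0.5401 -0.0046  0.1973] rot [-1.5716e+00 -7.0000e-04 -2.8883e+00] F [-0.5  1.  -0. ] w 0.0434
delta [-0.8 56.3  0.4] rot [0.001 0.003 0.   ]
```

View pics/w29a.png

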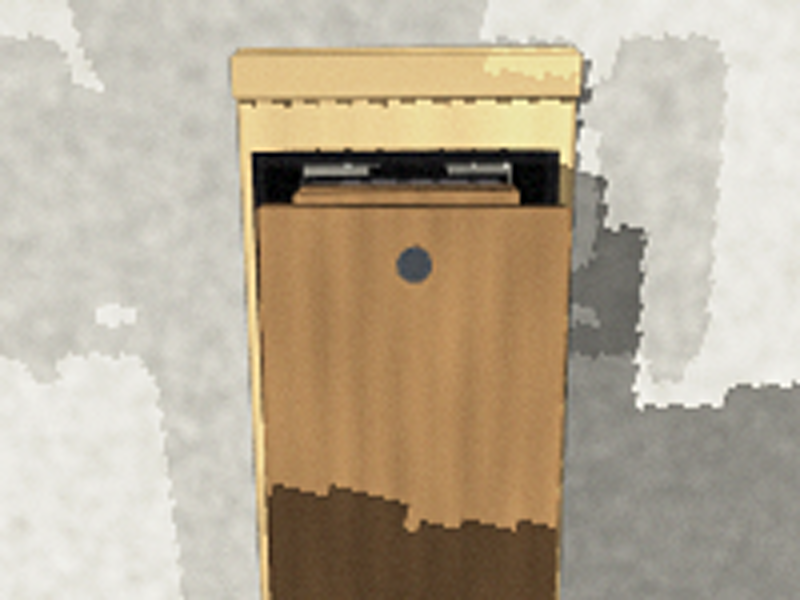

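```bash
python3 - <<'E'
from h import *
a=lambda c:np.array(c)/4+[220,80]
trayfit("w29",a([(252,153),(559,153)]),a([(257,207),(573,207)]),-.0649)
E
```

```text
t 49.5 tcp [ 0.5401 -0.0039  0.1975] rot [-1.5717e+00 -3.0000e-04 -2.8870e+00] F [0.3 0.9 0.5] w 0.0437
rim [[-77.2, -28.0], [-77.2, 28.7]] obj [[-70.4, -20.0], [-70.4, 23.7]]
shift tool x -0.3 z -1.5
```

carry_out(delta_pos=[[0, 20, -1.5], [0, 35, -1.5], [0, 46, -1.5], [0, 53, -1.5], [0, 56, -1.5], [0, 56.5, -1.5], [0, 56.5, -1.5]], rotation=[[0, 0, 0], [0, 0, 0], [0, 0, 0], [0, 0, 0], [0, 0, 0], [0, 0, 0], [0, 0, 0]])

```text
time_s: 50.38
tcp_pos: [0.5404, -0.0037, 0.1416]
eef_rot: [-1.57, 0.001, -2.889]
force: [-0.2, 0.7, -0.4]
width: 0.0438
```

carry_out(delta_pos=[[0, 0, 0], [0, 0, 0], [0, 0, 0], [0, 0, 0]], rotation=[[0, 0, 0], [0, 0, 0], [0, 0, 0], [0, 0, 0]], hand=58)

```text
time_s: 50.88
tcp_pos: [0.5402, -0.0037, 0.1413]
eef_rot: [-1.571, 0.0, -2.889]
force: [0.5, -0.0, 0.4]
width: 0.0576
```

carry_out(delta_pos=[[0, -20, 0], [0, -60, 0], [0, -78, 0], [0, -78, 0], [0, -78, 0], [0, -78, 0]], rotation=[[0, 0, 0], [0, 0, 0], [0, 0, 0], [0, 0, 0], [0, 0, 0], [0, 0, 0]])

```text
time_s: 51.62
tcp_pos: [0.5394, -0.0039, 0.2179]
eef_rot: [-1.571, -0.002, -2.889]
force: [0.2, 0.2, -1.3]
width: 0.0582
```

```bash
python3 - <<'E'
from h import *
s=st(); cap("wrist","w30"); crop("w30",200,80,440,240,3.3,"w30a")
E
```

```text
t 51.62 tcp [ 0.5394 -0.0039  0.2179] rot [-1.5714e+00 -2.4000e-03 -2.8887e+00] F [ 0.2  0.2 -1.3] w 0.0582
```

View pics/w30a.png

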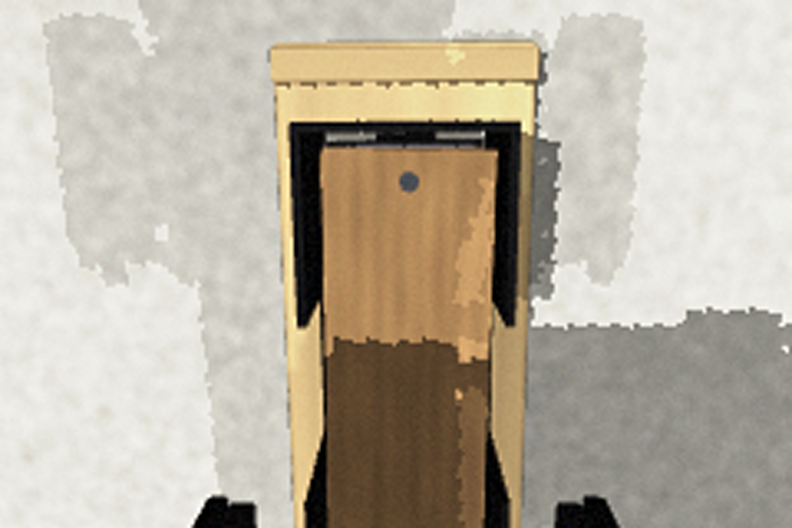

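```bash
python3 - <<'E'
from h import *
a=lambda c:np.array(c)/3.3+[200,80]
for z in (.069,.076,.083): P=ray("w30",a([(320,151),(498,151)]),z); print(z,np.linalg.norm(P[0]-P[1]).round(4))
E
```

```text
0.069 0.0455
0.076 0.0442
0.083 0.0429
```

carry_out(delta_pos=[[0, 30, 0], [0, 55, 0], [0, 67, 0], [0, 69, 0], [0, 69, 0], [0, 69, 0]], rotation=[[0, 0, 0], [0, 0, 0], [0, 0, 0], [0, 0, 0], [0, 0, 0], [0, 0, 0]], hand=10)

```text
time_s: 52.42
tcp_pos: [0.5406, -0.0036, 0.1511]
eef_rot: [-1.57, 0.002, -2.889]
force: [0.8, 0.2, -0.1]
width: 0.012
```

carry_out(delta_pos=[[0, 1, 0], [0, 2, 0], [0, 2, 0], [0, 2, 0]], rotation=[[0, 0, 0], [0, 0, 0], [0, 0, 0], [0, 0, 0]])

```text
time_s: 52.92
tcp_pos: [0.5401, -0.0037, 0.1483]
eef_rot: [-1.571, 0.0, -2.889]
force: [-0.1, -0.8, -0.2]
width: 0.0099
```

carry_out(delta_pos=[[0, 1, 0], [0, 1.5, 0], [0, 1.5, 0], [0, 1.5, 0]], rotation=[[0, 0, 0], [0, 0, 0], [0, 0, 0], [0, 0, 0]])

```text
time_s: 53.42
tcp_pos: [0.5401, -0.0037, 0.1467]
eef_rot: [-1.571, 0.0, -2.889]
force: [0.8, 0.4, 0.1]
width: 0.0102
```

carry_out(delta_pos=[[0, 1, 0], [0, 1.3, 0], [0, 1.3, 0], [0, 1.3, 0]], rotation=[[0, 0, 0], [0, 0, 0], [0, 0, 0], [0, 0, 0]])

```text
time_s: 53.92
tcp_pos: [0.5404, -0.0036, 0.1462]
eef_rot: [-1.57, 0.001, -2.889]
force: [-1.6, -0.7, 5.6]
width: 0.0101
```

carry_out(delta_pos=[[0, -50, 0], [0, -110, 0], [0, -160, 0], [0, -185, 0], [0, -185, 0]], rotation=[[0, 0, 0], [0, 0, 0], [0, 0, 0], [0, 0, 0], [0, 0, 0]], hand=87)

```text
time_s: 54.55
tcp_pos: [0.5409, -0.0034, 0.3325]
eef_rot: [-1.569, 0.004, -2.889]
force: [0.1, -0.0, 0.0]
width: 0.0522
```

```bash
python3 - <<'E'
from h import *
s=st();goal((.46,-.28,.34),(-np.pi/2,0,np.radians(173.7)))
E
```

```text
t 54.55 tcp [ 0.5409 -0.0034  0.3325] rot [-1.5691  0.0044 -2.889 ] F [ 0.1 -0.   0. ] w 0.0522
delta [147.4  -7.7 247.6] rot [-0.001  0.363 -0.005]
```

carry_out(delta_pos=[[30, 0, 50], [60, 0, 100], [90, 0, 150], [120, 0, 200], [147, -8, 247], [147, -8, 247], [147, -8, 247]], rotation=[[0, 0.07, 0], [0, 0.15, 0], [0, 0.22, 0], [0, 0.3, 0], [0, 0.363, 0], [0, 0.363, 0], [0, 0.363, 0]])

```text
time_s: 55.42
tcp_pos: [0.4592, -0.2789, 0.337]
eef_rot: [-1.573, -0.002, 3.032]
force: [-0.4, 1.2, -0.6]
width: 0.087
```

```bash
python3 - <<'E'
from h import *
s=st(); print(s["joints"].round(2)); cap("wrist","w31"); cap("scene","s31")
E
```

```text
t 55.42 tcp [ 0.4592 -0.2789  0.337 ] rot [-1.5725e+00 -2.1000e-03  3.0320e+00] F [-0.4  1.2 -0.6] w 0.087
[ 0.85  0.24 -0.46  1.78  0.12  1.15 -1.32]
```

View pics/w31.png

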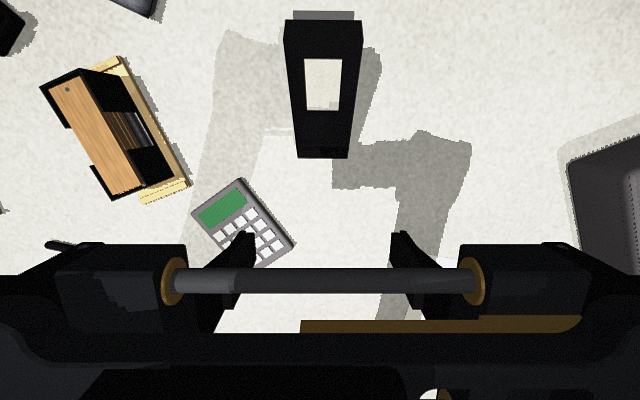

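```bash
python3 - <<'E'
from h import *
im=cv2.imread("pics/w31.png")[0:180,260:390]; im=np.clip(im.astype(float)*1.0,0,255)
im=(255*(im/255)**0.4).astype(np.uint8); cv2.imwrite("pics/w31a.png",cv2.resize(im,None,fx=3.3,fy=3.3,interpolation=cv2.INTER_CUBIC))
E
```

```text
(no output)
```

View pics/w31a.png

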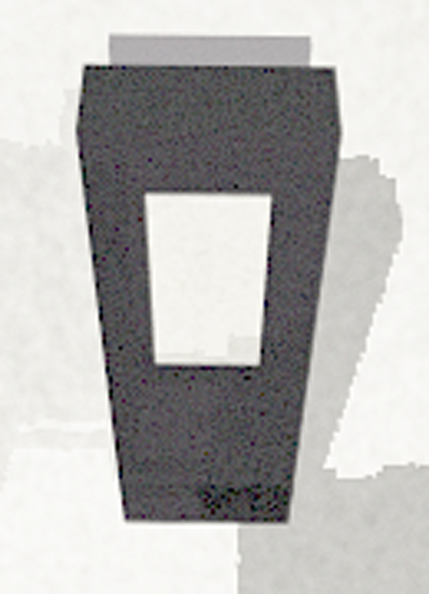

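```bash
python3 - <<'E'
from h import *
a=lambda c:np.array(c,float)/3.3+[260,0]
px=a([(83,66),(334,66),(78,131),(341,131),(124,521),(291,521)])
obj=np.array([(82.5,34,0),(82.5,-34,0),(82.5,34,29.5),(82.5,-34,29.5),(-82.5,34,29.5),(-82.5,-34,29.5)],float)/1000
d=np.load("pics/w31.npz"); ok,rv,tv=cv2.solvePnP(obj,px,d["K"],None); 
pr,_=cv2.projectPoints(obj,rv,tv,d["K"],None); print("res",(pr[:,0]-px).round(2).tolist())
Rw=d["T"][:3,:3]@cv2.Rodrigues(rv)[0]; tw=d["T"][:3,:3]@tv[:,0]+d["T"][:3,3]
print("lid origin",tw.round(4)); print(Rw.round(3)); x=Rw[:,0]
print("elev",np.degrees(np.arcsin(x[2])),"yaw",np.degrees(np.arctan2(x[1],x[0])))
# grasp: tool y=-n, tool x=-lid x, tool z = x cross y
psi=np.radians(-6.3)
for name,(xx,n) in dict(meas=(Rw[:,0],Rw[:,2]),nominal=(np.array([np.cos(psi),np.sin(psi),1])/2**.5,np.array([-np.cos(psi),-np.sin(psi),1])/2**.5)).items():
    X=-xx; Y=-n; Z=np.cross(X,Y); M=np.c_[X,Y,Z]; rpy=R.from_matrix(M).as_euler("xyz"); g=tw+n*(.0295+.036)
    print(name,"rpy",rpy.round(4),"tcp",g.round(4)); goal(g+n*.06,rpy)
st()
E
```

```text
res [[0.28, -0.11], [-0.14, -0.15], [-0.27, 0.11], [0.17, 0.05], [0.54, 0.12], [-0.59, 0.01]]
lid origin [ 0.5616 -0.2911  0.0864]
[[ 0.705  0.107 -0.701]
 [-0.08   0.994  0.072]
 [ 0.705  0.005  0.71 ]]
elev 44.78922267422588 yaw -6.454305038207663
meas rpy [-1.5785  0.7817  3.0289] tcp [ 0.5157 -0.2864  0.1329]
delta [-14.3 162.1   3. ] rot [-0.004  0.002  0.783]
nominal rpy [-1.5708  0.7854  3.0316] tcp [ 0.5156 -0.2861  0.1327]
delta [-14.  162.4   2.2] rot [0.002 0.002 0.787]
t 55.52 tcp [ 0.4599 -0.2779  0.3376] rot [-1.5720e+00 -1.2000e-03  3.0344e+00] F [ 0.6 -0.1 -0.8] w 0.0868
```

carry_out(delta_pos=[[-3, 20, 1], [-6, 40, 1], [-9, 60, 2], [-12, 80, 2], [-14, 100, 2], [-14, 100, 3], [-14, 100, 3], [-14, 100, 3]], rotation=[[0, 0, 0.15], [0, 0, 0.3], [0, 0, 0.45], [0, 0, 0.6], [0, 0, 0.75], [0, 0, 0.785], [0, 0, 0.785], [0, 0, 0.785]])

```text
time_s: 56.52
tcp_pos: [0.4718, -0.2939, 0.2609]
eef_rot: [-1.595, 0.753, 3.03]
force: [0.2, 1.2, -0.1]
width: 0.0872
```

```bash
python3 - <<'E'
from h import *
s=st(); print(s["joints"].round(2)); g=np.array([.5157,-.2863,.1328]); n=np.array([-.703,.075,.7075]); rpy=(-1.5745,.7836,3.030)
goal(g+n*.06,rpy); goal(g,rpy); cap("wrist","w32")
E
```

```text
t 56.52 tcp [ 0.4718 -0.2939  0.2609] rot [-1.5948  0.7525  3.0297] F [ 0.2  1.2 -0.1] w 0.0872
[ 1.35  0.26 -0.8   2.19 -1.04  0.21 -0.07]
delta [ 58.3  63.  -10.7] rot [ 0.02  -0.001  0.031]
delta [ 56.3 123.   -9.5] rot [ 0.02  -0.001  0.031]
```

View pics/w32.png

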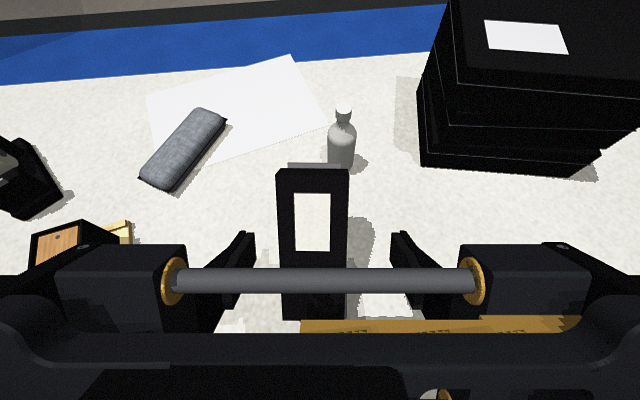

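carry_out(delta_pos=[[-15, -20, -1], [-30, -40, -2], [-45, -60, -3], [-61, -81, -3], [-61, -81, -3], [-61, -81, -3]], rotation=[[0, 0, -0.15], [0, 0, -0.3], [0, 0, -0.45], [0, 0, -0.535], [0, 0, -0.535], [0, 0, -0.535]])

```text
time_s: 57.32
tcp_pos: [0.4627, -0.2906, 0.3628]
eef_rot: [-1.587, 0.22, 3.045]
force: [0.7, 0.1, -0.1]
width: 0.087
```

```bash
cat >> h.py <<'E'
def lidgrasp(alpha,x=0.,depth=.015,ahead=.055,off=.0):
    "tcp pose for tool tilted alpha fwd; grasp lid at lid x (m), depth below face, contact point `ahead` mm ahead of TCP"
    psi=np.radians(-6.4); o=np.array([.5616,-.2911,.0864]); u=np.array([np.cos(psi),np.sin(psi),0]); k=np.array([0,0,1.])
    lx=(u+k)/2**.5; n=(k-u)/2**.5; p=o+lx*x+n*(.0295-depth)
    Y=np.sin(alpha)*u-np.cos(alpha)*k; X=-(np.cos(alpha)*u+np.sin(alpha)*k); Z=np.cross(X,Y)
    rpy=R.from_matrix(np.c_[X,Y,Z]).as_euler("xyz"); return p-Y*(ahead+off),rpy
E
python3 - <<'E'
from h import *
s=st(); print(s["joints"].round(2))
for al in(.25,):
    for off in(.08,0): g,rpy=lidgrasp(al,off=off); print(g.round(4),rpy.round(3)); goal(g,rpy)
E
```

```text
t 57.33 tcp [ 0.4627 -0.2906  0.3628] rot [-1.587   0.2201  3.0448] F [ 0.7  0.1 -0.1] w 0.087
[ 0.68  0.14 -0.17  1.84 -0.1   0.97 -1.1 ]
[ 0.5182 -0.2862  0.2275] [-1.571  0.25   3.03 ]
delta [-23.9 144.2  -7.3] rot [0.02  0.014 0.03 ]
[ 0.5379 -0.2884  0.1499] [-1.571  0.25   3.03 ]
delta [-26.3 224.2  -5.7] rot [0.02  0.014 0.03 ]
```

carry_out(delta_pos=[[-8, 40, -2], [-16, 80, -5], [-24, 120, -7], [-24, 144, -7], [-24, 144, -7], [-24, 144, -7]], rotation=[[0.02, 0.014, 0.03], [0.02, 0.014, 0.03], [0.02, 0.014, 0.03], [0.02, 0.014, 0.03], [0.02, 0.014, 0.03], [0.02, 0.014, 0.03]])

```text
time_s: 58.08
tcp_pos: [0.5164, -0.2886, 0.2277]
eef_rot: [-1.57, 0.249, 3.027]
force: [-1.1, -0.1, 0.3]
width: 0.0873
```

```bash
python3 - <<'E'
from h import *
s=st(); print(s["joints"].round(2)); cap("wrist","w33")
for off in(.08,0): g,rpy=lidgrasp(.25,off=off); goal(g,rpy)
E
```

```text
t 58.08 tcp [ 0.5164 -0.2886  0.2277] rot [-1.5698  0.2493  3.0274] F [-1.1 -0.1  0.3] w 0.0873
[ 0.62  0.33 -0.18  1.93 -0.04  0.65 -1.2 ]
delta [-1.1  1.1 -2.7] rot [-0.002 -0.002 -0.   ]
delta [-1.  81.1 -2.9] rot [-0.002 -0.002 -0.   ]
```

View pics/w33.png

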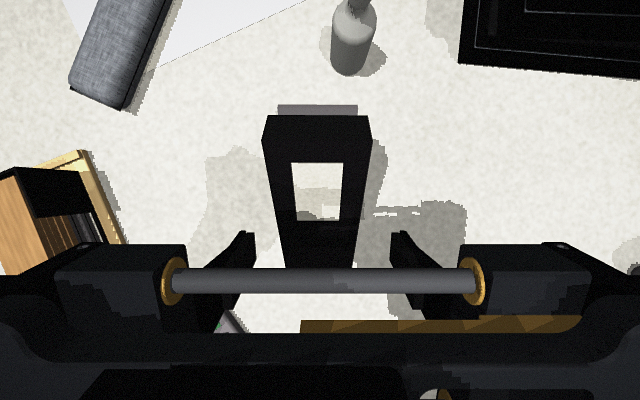

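carry_out(delta_pos=[[-1, 25, -3], [-1, 50, -3], [-1, 68, -3], [-1, 77, -3], [-1, 81, -3], [-1, 81, -3], [-1, 81, -3]], rotation=[[0, 0, 0], [0, 0, 0], [0, 0, 0], [0, 0, 0], [0, 0, 0], [0, 0, 0], [0, 0, 0]])

```text
time_s: 59.0
tcp_pos: [0.5378, -0.2882, 0.1494]
eef_rot: [-1.569, 0.249, 3.028]
force: [0.1, 0.1, 0.3]
width: 0.0872
```

```bash
python3 - <<'E'
from h import *
s=st(); print(s["joints"].round(2)); cap("wrist","w34"); cap("scene","s34"); crop("s34",190,190,340,340,4,"s34a")
g,rpy=lidgrasp(.25); goal(g,rpy)
E
```

```text
t 59.0 tcp [ 0.5378 -0.2882  0.1494] rot [-1.5694  0.2494  3.0282] F [0.1 0.1 0.3] w 0.0872
[ 0.58  0.46 -0.16  1.95 -0.02  0.5  -1.23]
delta [-0.4 -0.6  0.3] rot [-0.002 -0.002  0.001]
```

View pics/w34.png

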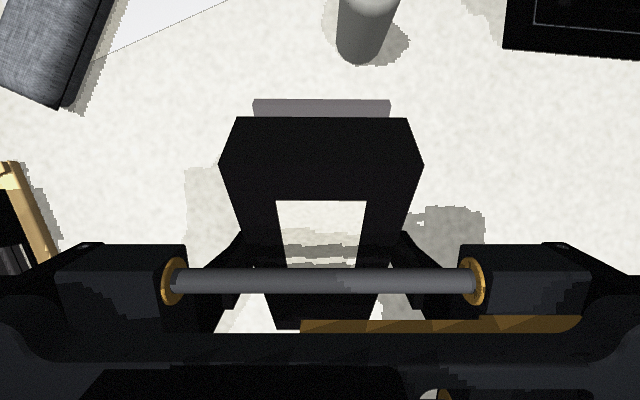

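View pics/s34a.png

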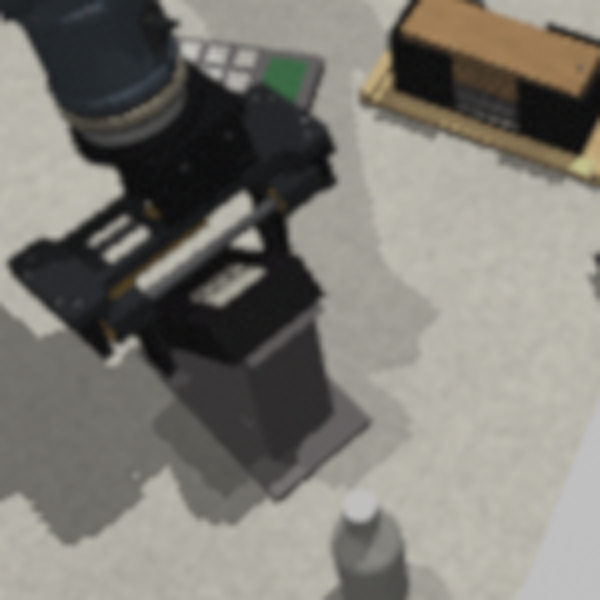

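carry_out(delta_pos=[[0, 0, 0], [0, 0, 0], [0, 0, 0], [0, 0, 0], [0, 0, 0], [0, 0, 0]], rotation=[[0, 0, 0], [0, 0, 0], [0, 0, 0], [0, 0, 0], [0, 0, 0], [0, 0, 0]], hand=0, force=35)

```text
time_s: 59.85
tcp_pos: [0.5376, -0.2879, 0.1488]
eef_rot: [-1.57, 0.248, 3.028]
force: [-0.2, 1.2, 1.4]
width: 0.0678
```

carry_out(delta_pos=[[0, -15, 0], [0, -50, 0], [0, -100, 0], [0, -140, 0], [0, -140, 0], [0, -140, 0]], rotation=[[0, 0, 0], [0, 0, 0], [0, 0, 0], [0, 0, 0], [0, 0, 0], [0, 0, 0]])

```text
time_s: 60.6
tcp_pos: [0.5028, -0.2837, 0.2843]
eef_rot: [-1.57, 0.248, 3.028]
force: [1.0, 0.0, -1.0]
width: 0.0673
```

```bash
cat >> h.py <<'E'
def lidinhand():
    A=R.from_euler("xyz",(-1.57,.248,3.028)).as_matrix(); psi=np.radians(-6.4); u=np.array([np.cos(psi),np.sin(psi),0]);k=np.array([0,0,1.])
    L=np.c_[(u+k)/2**.5,np.cross(k,u),(k-u)/2**.5]
    return A.T@(np.array([.5616,-.2911,.0864])-[.5376,-.2879,.1488]), A.T@L
def lidtarget(o,yaw):
    t,M=lidinhand(); Lw=R.from_euler("z",yaw).as_matrix(); A=Lw@M.T
    return np.array(o)-A@t, R.from_matrix(A).as_euler("xyz")
E
python3 - <<'E'
from h import *
s=st(); print(s["joints"].round(2))
print(lidinhand()[0])
for z in(.13,.05):
    g,rpy=lidtarget((.541,-.004,z),-2.888+np.pi); print(g.round(4),rpy.round(3)); goal(g,rpy)
cap("scene","s35"); crop("s35",150,150,340,340,4,"s35a")
E
```

```text
t 60.6 tcp [ 0.5028 -0.2837  0.2843] rot [-1.5699  0.2477  3.0282] F [ 1.  0. -1.] w 0.0673
[ 0.63  0.24 -0.18  1.9  -0.06  0.76 -1.19]
[-0.00815035  0.06643348  0.00040611]
[0.567  0.0033 0.1912] [-1.568 -0.537 -2.89 ]
delta [  -7.6   97.6 -292.5] rot [ 0.055 -0.372 -0.776]
[0.567  0.0033 0.1112] [-1.568 -0.537 -2.89 ]
delta [  12.   175.2 -292.6] rot [ 0.055 -0.372 -0.776]
```

View pics/s35a.png

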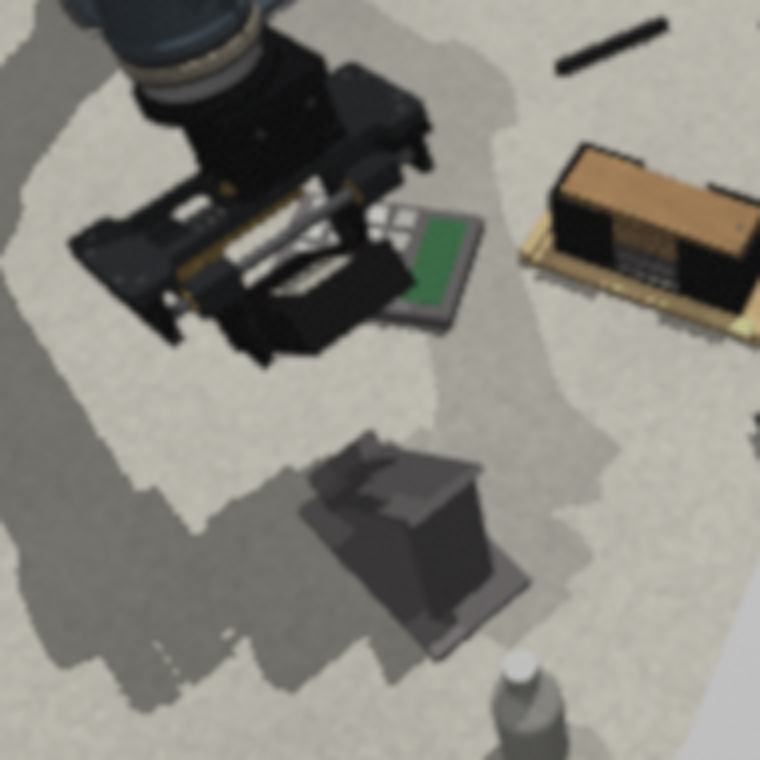

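carry_out(delta_pos=[[-3, 5, -45], [-6, 10, -95], [-9, 20, -145], [-12, 35, -195], [-14, 50, -245], [-15, 68, -292], [-15, 68, -292], [-15, 68, -292], [-15, 68, -292]], rotation=[[0.009, -0.06, -0.125], [0.018, -0.12, -0.25], [0.027, -0.18, -0.375], [0.036, -0.24, -0.5], [0.045, -0.3, -0.625], [0.055, -0.372, -0.776], [0.055, -0.372, -0.776], [0.055, -0.372, -0.776], [0.055, -0.372, -0.776]])

```text
time_s: 61.78
tcp_pos: [0.5673, 0.0008, 0.2224]
eef_rot: [-1.567, -0.537, -2.893]
force: [0.0, 0.9, -0.0]
width: 0.0676
```

```bash
python3 - <<'E'
from h import *
s=st(); print(s["joints"].round(2))
for z in(.16,.05):
    g,rpy=lidtarget((.541,-.004,z),-2.888+np.pi); goal(g,rpy)
cap("scene","s36"); crop("s36",200,110,390,270,4,"s36a"); cap("wrist","w36")
E
```

```text
t 61.77 tcp [0.5673 0.0008 0.2224] rot [-1.567  -0.5366 -2.8932] F [ 0.   0.9 -0. ] w 0.0676
[ 0.09  0.6  -0.29  1.58  0.19  1.52 -1.58]
delta [-0.9  0.8 -2.4] rot [ 0.    -0.003 -0.001]
delta [-57.1  95.3  -2.8] rot [ 0.    -0.003 -0.001]
```

View pics/s36a.png

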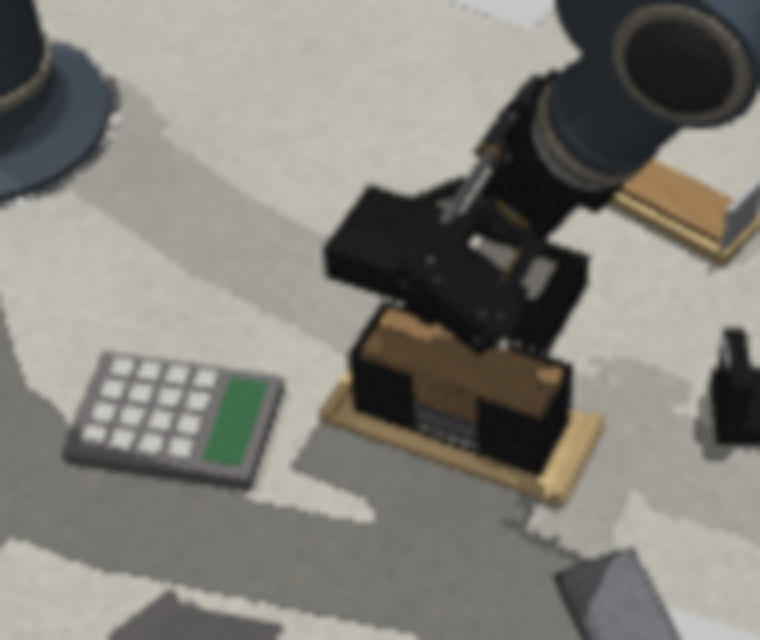

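View pics/w36.png

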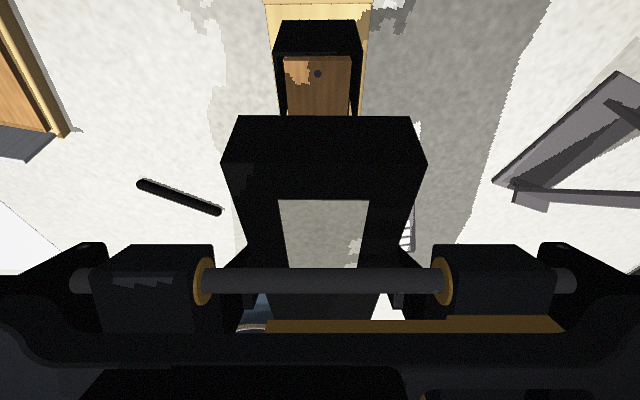

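```bash
python3 - <<'E'
from h import *
im=cv2.imread("pics/w36.png")[0:220,210:440]; im=(255*(im/255.)**0.4).astype(np.uint8); cv2.imwrite("pics/w36a.png",cv2.resize(im,None,fx=3.4,fy=2.7,interpolation=cv2.INTER_CUBIC))
E
```

```text
(no output)
```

View pics/w36a.png

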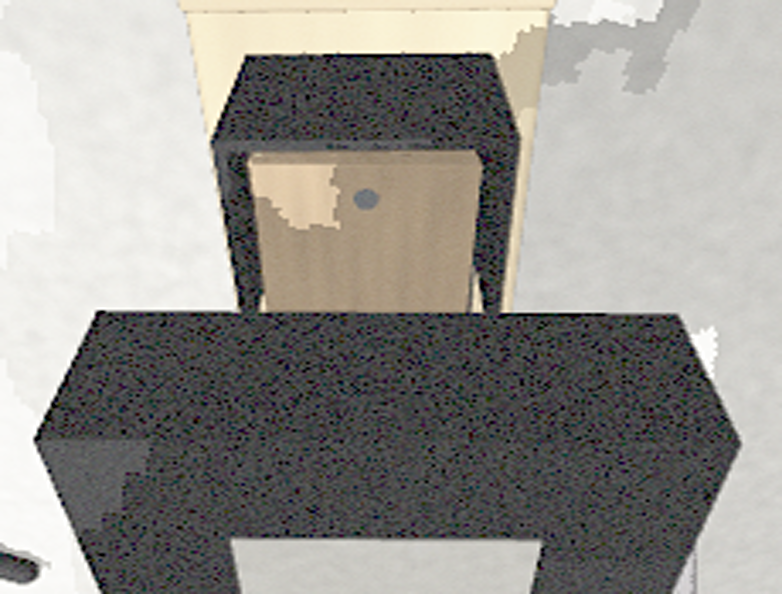

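```bash
python3 - <<'E'
from h import *
# label in lid frame from w31
a=lambda c:np.array(c,float)/3.3+[260,0]
d=np.load("pics/w31.npz"); T=d["T"]; psi=np.radians(-6.4);u=np.array([np.cos(psi),np.sin(psi),0]);k=np.array([0,0,1.])
L=np.c_[(u+k)/2**.5,np.cross(k,u),(k-u)/2**.5]; o=np.array([.5616,-.2911,.0864]); p0=o+L[:,2]*.0295
v=np.c_[a([(146,193),(271,193),(155,366),(261,366)]),np.ones(4)]@np.linalg.inv(d["K"]).T@T[:3,:3].T
s_=((p0-T[:3,3])@L[:,2])/(v@L[:,2]); lab=(T[:3,3]+v*s_[:,None]-o)@L; print("label",lab.round(4))
b=lambda c:np.array(c,float)/[3.4,2.7]+[210,0]
px=b([(98,312),(678,313),(35,440),(741,441),(232,540),(541,540)])
lx=lab[:2,0].mean()
obj=np.array([(.0825,.034,0),(.0825,-.034,0),(.0825,.034,.0295),(.0825,-.034,.0295),(lx,lab[0,1],.0295),(lx,lab[1,1],.0295)])
d=np.load("pics/w36.npz");ok,rv,tv=cv2.solvePnP(obj,px,d["K"],None);pr,_=cv2.projectPoints(obj,rv,tv,d["K"],None); print("res",(pr[:,0]-px).round(2).tolist())
Rw=d["T"][:3,:3]@cv2.Rodrigues(rv)[0]; tw=d["T"][:3,:3]@tv[:,0]+d["T"][:3,3]
print("lid",tw.round(4),"tilt z",Rw[:,2].round(3),"yaw",np.arctan2(Rw[1,0],Rw[0,0]).round(3))
s=st(); t,M=lidinhand(); A=R.from_euler("xyz",s["eef_rot"]).as_matrix(); print("model lid",(s["tcp_pos"]+A@t).round(4), (A@M)[:,2].round(3))
P=ray("w36",b([(213,142),(519,138)]),.077); print("tray far rim",P.round(4),np.linalg.norm(P[0]-P[1]).round(4))
m=P.mean(0)[:2]; print("tray ctr",(m-.0765*np.array([np.cos(.2536),np.sin(.2536)])).round(4))
E
```

```text
label [[ 0.0655  0.017   0.0295]
 [ 0.0657 -0.0172  0.0295]
 [ 0.0029  0.0175  0.0295]
 [ 0.003  -0.0179  0.0295]]
res [[0.06, 0.46], [-0.15, 0.36], [-0.51, 0.43], [0.06, 0.6], [-0.28, -1.12], [0.87, -0.81]]
lid [ 0.542  -0.0071  0.1633] tilt z [0.005 0.011 1.   ] yaw 0.253
t 61.88 tcp [0.5674 0.001  0.2229] rot [-1.5672 -0.5356 -2.893 ] F [0.3 0.1 0.1] w 0.068
model lid [ 0.5415 -0.0062  0.1616] [-0.002  0.001  1.   ]
tray far rim [[ 0.6077  0.0424  0.077 ]
 [ 0.6225 -0.0119  0.077 ]] 0.0562
tray ctr [ 0.541  -0.0039]
```

carry_out(delta_pos=[[-10, 17, -2.7], [-22, 37, -2.7], [-33, 55, -2.7], [-39, 65, -2.7], [-39, 65, -2.7], [-39, 65, -2.7]], rotation=[[0, 0, 0], [0, 0, 0], [0, 0, 0], [0, 0, 0], [0, 0, 0], [0, 0, 0]])

```text
time_s: 62.62
tcp_pos: [0.5675, 0.0052, 0.1466]
eef_rot: [-1.569, -0.536, -2.89]
force: [0.3, 0.1, -1.2]
width: 0.0679
```

```bash
python3 - <<'E'
from h import *
s=st(); t,M=lidinhand(); A=R.from_euler("xyz",s["eef_rot"]).as_matrix(); print("model lid",(s["tcp_pos"]+A@t).round(4), (A@M).round(3)[:,2])
g,rpy=lidtarget((.541,-.004,.0505),-2.888+np.pi); goal(g,rpy)
cap("wrist","w37")
im=cv2.imread("pics/w37.png")[0:220,210:440]; im=(255*(im/255.)**0.4).astype(np.uint8); cv2.imwrite("pics/w37a.png",cv2.resize(im,None,fx=3.4,fy=2.7,interpolation=cv2.INTER_CUBIC))
E
```

```text
t 62.62 tcp [0.5675 0.0052 0.1466] rot [-1.5686 -0.5361 -2.8898] F [ 0.3  0.1 -1.2] w 0.0679
model lid [ 0.5416 -0.002   0.0854] [-0.001 -0.     1.   ]
delta [-17.   30.5   1.7] rot [-0.     0.    -0.001]
```

View pics/w37a.png

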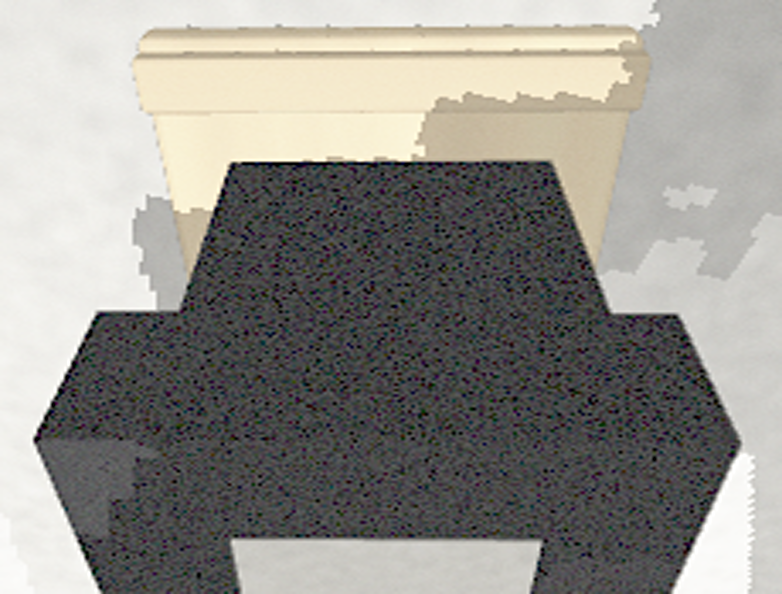

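carry_out(delta_pos=[[0, 0, 1.7], [-1, 2, 1.7], [-4, 7, 1.7], [-8, 14, 1.7], [-12, 20, 1.7]], rotation=[[0, 0, 0], [0, 0, 0], [0, 0, 0], [0, 0, 0], [0, 0, 0]])

```text
time_s: 63.3
tcp_pos: [0.5674, 0.0035, 0.122]
eef_rot: [-1.569, -0.538, -2.89]
force: [0.5, 0.5, -0.5]
width: 0.0678
```

```bash
python3 - <<'E'
from h import *
s=st(); t,M=lidinhand(); A=R.from_euler("xyz",s["eef_rot"]).as_matrix(); print("model lid",(s["tcp_pos"]+A@t).round(4), (A@M).round(3)[:,2])
g,rpy=lidtarget((.541,-.004,.0505),-2.888+np.pi); goal(g,rpy)
E
```

```text
t 63.3 tcp [0.5674 0.0035 0.122 ] rot [-1.5689 -0.5378 -2.8896] F [ 0.5  0.5 -0.5] w 0.0678
model lid [ 0.5413 -0.0038  0.0608] [ 0. -0.  1.]
delta [-4.9  9.   0.1] rot [0. 0. 0.]
```

Over the rim with no contact force. Lower the rest.

carry_out(delta_pos=[[-1.5, 3, 0], [-3, 6, 0], [-4.5, 8, 0], [-4.5, 8, 0], [-4.5, 8, 0]], rotation=[[0, 0, 0], [0, 0, 0], [0, 0, 0], [0, 0, 0], [0, 0, 0]])

```text
time_s: 63.92
tcp_pos: [0.5675, 0.0035, 0.1138]
eef_rot: [-1.569, -0.537, -2.89]
force: [-0.8, 0.2, -0.6]
width: 0.068
```

```bash
python3 - <<'E'
from h import *
s=st(); t,M=lidinhand(); A=R.from_euler("xyz",s["eef_rot"]).as_matrix(); print("model lid",(s["tcp_pos"]+A@t).round(4), (A@M).round(3)[:,2])
E
```

```text
t 63.92 tcp [0.5675 0.0035 0.1138] rot [-1.5687 -0.5368 -2.8897] F [-0.8  0.2 -0.6] w 0.068
model lid [ 0.5415 -0.0038  0.0525] [-0.001 -0.     1.   ]
```

carry_out(delta_pos=[[-0.8, 1.3, 0], [-1.1, 1.9, 0], [-1.1, 1.9, 0], [-1.1, 1.9, 0]], rotation=[[0, 0, 0], [0, 0, 0], [0, 0, 0], [0, 0, 0]])

```text
time_s: 64.42
tcp_pos: [0.5674, 0.0034, 0.1114]
eef_rot: [-1.569, -0.537, -2.89]
force: [-0.9, 0.4, -1.5]
width: 0.0675
```

carry_out(delta_pos=[[0, 0, 0], [0, 0, 0], [0, 0, 0], [0, 0, 0]], rotation=[[0, 0, 0], [0, 0, 0], [0, 0, 0], [0, 0, 0]], hand=85)

```text
time_s: 64.92
tcp_pos: [0.5674, 0.0034, 0.1114]
eef_rot: [-1.569, -0.537, -2.89]
force: [0.2, -0.3, -0.5]
width: 0.0846
```

carry_out(delta_pos=[[0, -20, 0], [0, -60, 0], [0, -110, 0], [0, -150, 0], [0, -150, 0], [0, -150, 0]], rotation=[[0, 0, 0], [0, 0, 0], [0, 0, 0], [0, 0, 0], [0, 0, 0], [0, 0, 0]])

```text
time_s: 65.68
tcp_pos: [0.641, 0.0227, 0.2395]
eef_rot: [-1.569, -0.539, -2.89]
force: [-0.1, -0.4, -0.6]
width: 0.0849
```

```bash
python3 - <<'E'
from h import *
s=st(); cap("wrist","w38"); cap("scene","s38"); crop("s38",200,110,420,270,3.6,"s38a")
goal((.50,-.0,.35),(-np.pi/2,0,-2.888))
E
```

```text
t 65.67 tcp [0.641  0.0227 0.2395] rot [-1.5687 -0.5388 -2.8895] F [-0.1 -0.4 -0.6] w 0.0849
delta [178.7 -22.4 -13.3] rot [-0.001 -0.001  0.54 ]
```

View pics/s38a.png

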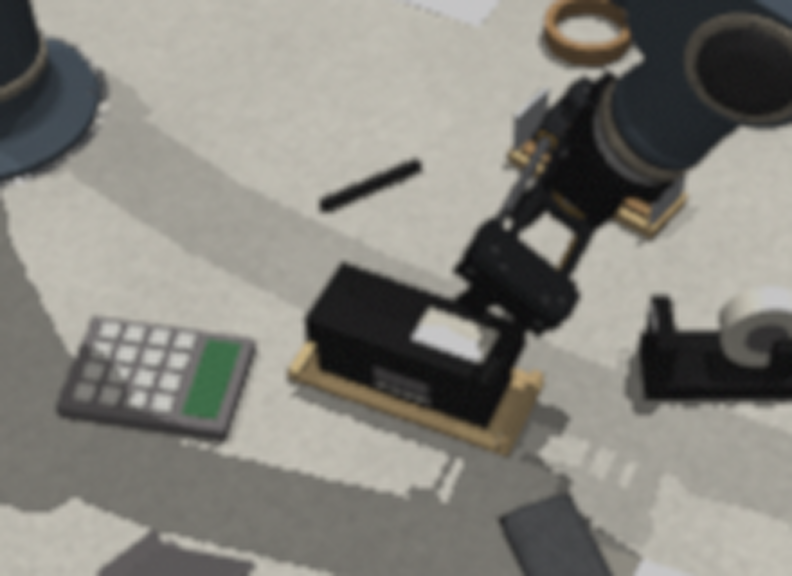

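View pics/w38.png

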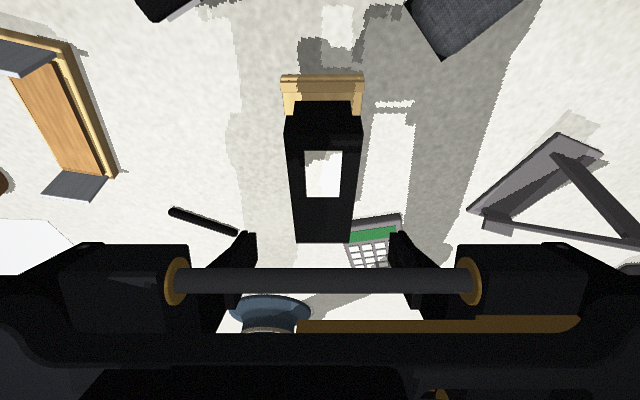

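carry_out(delta_pos=[[0, -30, 0], [30, -60, -3], [65, -90, -6], [110, -90, -9], [150, -50, -13], [178, -22, -13], [178, -22, -13], [178, -22, -13], [178, -22, -13]], rotation=[[0, 0, 0.05], [0, 0, 0.12], [0, 0, 0.22], [0, 0, 0.33], [0, 0, 0.45], [0, 0, 0.54], [0, 0, 0.54], [0, 0, 0.54], [0, 0, 0.54]])

```text
time_s: 66.9
tcp_pos: [0.5025, 0.0005, 0.3504]
eef_rot: [-1.57, 0.003, -2.888]
force: [-0.6, -0.4, 1.0]
width: 0.0854
```

```bash
python3 - <<'E'
from h import *
s=st(); cap("wrist","w39"); im=cv2.imread("pics/w39.png")[60:260,250:400]; im=(255*(im/255.)**0.4).astype(np.uint8); cv2.imwrite("pics/w39a.png",cv2.resize(im,None,fx=3,fy=3,interpolation=cv2.INTER_CUBIC))
E
```

```text
t 66.9 tcp [5.025e-01 5.000e-04 3.504e-01] rot [-1.5697  0.0034 -2.888 ] F [-0.6 -0.4  1. ] w 0.0854
```

View pics/w39.png

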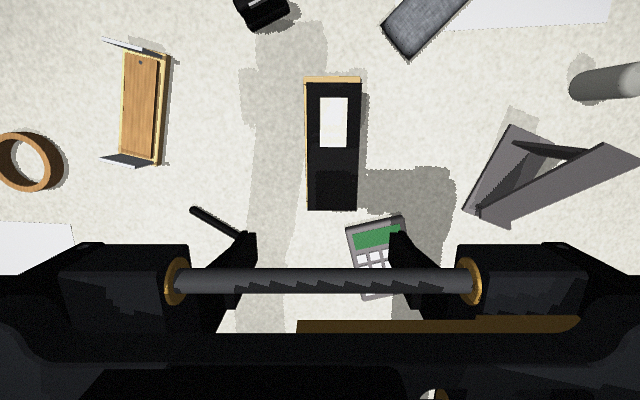

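View pics/w39a.png

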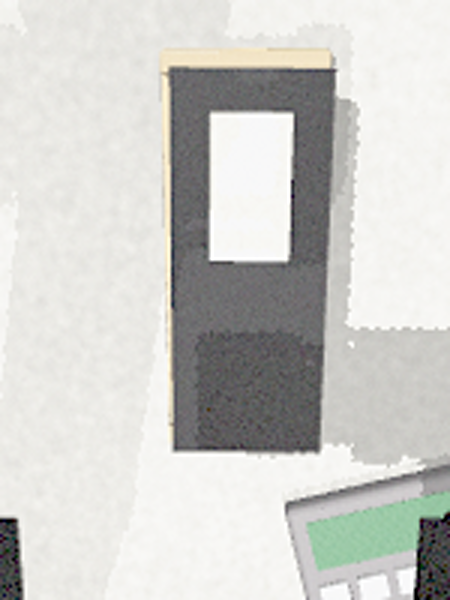

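```bash
python3 - <<'E'
from h import *
a=lambda c:np.array(c,float)/3+[250,60]
c=a([(169,69),(334.5,69),(321,451),(173,451)])
for z in(.0765,.0795,.0825,.0855): quad("w39",c,z,"lid")
obj=np.array([(82.5,34,0),(82.5,-34,0),(-82.5,-34,0),(-82.5,34,0)],float)/1000
d=np.load("pics/w39.npz");ok,rv,tv=cv2.solvePnP(obj,c,d["K"],None); Rw=d["T"][:3,:3]@cv2.Rodrigues(rv)[0]; print((d["T"][:3,:3]@tv[:,0]+d["T"][:3,3]).round(4),Rw[:,2].round(3),np.arctan2(Rw[1,0],Rw[0,0]))
st(); goal((.541,-.004,.35),(-np.pi/2,0,-2.888))
E
```

```text
lid z 0.0765 ctr [ 0.5414 -0.0046] ang -165.5 len 0.1652 wid 0.0685
lid z 0.0795 ctr [ 0.5417 -0.0044] ang -165.5 len 0.1638 wid 0.0679
lid z 0.0825 ctr [ 0.542  -0.0042] ang -165.5 len 0.1625 wid 0.0673
lid z 0.0855 ctr [ 0.5423 -0.004 ] ang -165.5 len 0.1611 wid 0.0668
[ 0.5418 -0.0045  0.0763] [0.024 0.011 1.   ] 0.2522341832977654
t 66.95 tcp [0.5025 0.0006 0.3502] rot [-1.5697  0.0032 -2.8879] F [ 0.9  0.6 -0. ] w 0.0851
delta [-36.1   0.4  14.1] rot [-0.001  0.    -0.003]
```

carry_out(delta_pos=[[-36, 40, 14], [-36, 100, 14], [-36, 150, 14], [-36, 185, 14], [-36, 194, 14], [-36, 195, 14], [-36, 195, 14], [-36, 195, 14]], rotation=[[0, 0, 0], [0, 0, 0], [0, 0, 0], [0, 0, 0], [0, 0, 0], [0, 0, 0], [0, 0, 0], [0, 0, 0]], hand=15)

```text
time_s: 67.95
tcp_pos: [0.541, -0.0045, 0.1568]
eef_rot: [-1.568, 0.006, -2.889]
force: [0.2, 0.5, 0.7]
width: 0.0177
```

carry_out(delta_pos=[[0, 2, 0], [0, 4, 0], [0, 4, 0], [0, 4, 0]], rotation=[[0, 0, 0], [0, 0, 0], [0, 0, 0], [0, 0, 0]])

```text
time_s: 68.45
tcp_pos: [0.5401, -0.0046, 0.1514]
eef_rot: [-1.569, 0.003, -2.889]
force: [-0.4, -0.2, 0.2]
width: 0.0151
```

carry_out(delta_pos=[[0, 1, 0], [0, 2, 0], [0, 2, 0], [0, 2, 0]], rotation=[[0, 0, 0], [0, 0, 0], [0, 0, 0], [0, 0, 0]])

```text
time_s: 68.95
tcp_pos: [0.5402, -0.0046, 0.1496]
eef_rot: [-1.569, 0.003, -2.889]
force: [-1.0, 0.3, 4.7]
width: 0.0148
```

carry_out(delta_pos=[[0, -20, 0], [0, -80, 0], [0, -140, 0], [0, -200, 0], [100, -200, 0], [100, -200, 0], [100, -200, 0], [100, -200, 0]], rotation=[[0, 0, 0], [0, 0, 0], [0, 0, 0], [0, 0, 0], [0, 0, 0], [0, 0, 0], [0, 0, 0], [0, 0, 0]])

```text
time_s: 69.95
tcp_pos: [0.4433, -0.0293, 0.3493]
eef_rot: [-1.569, 0.004, -2.888]
force: [0.0, -0.1, -0.1]
width: 0.0151
```

```bash
python3 - <<'E'
from h import *
st(); cap("wrist","w40"); cap("top","t40")
E
```

```text
t 69.95 tcp [ 0.4433 -0.0293  0.3493] rot [-1.5689  0.004  -2.8885] F [ 0.  -0.1 -0.1] w 0.0151
```

View pics/w40.png

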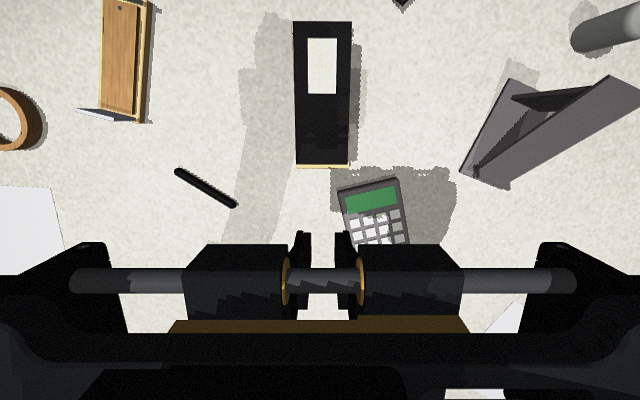

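The picture shows the lid square on the tray (about 292–352 × 20–165 px), one board flat in the rack (about 118,60), and the bystanders where they were. I'm handing the job in.

```bash
python3 -c "
from workcell import job
print(job.finish_job())"
```

```text
the job is handed in; nothing more can be done
None
```

The job is done and handed in at about 70 s of the 210 s allowed; no verdict came back. Both cassettes found on the bench (each about 14 mm thick) lie stacked in the tray. Five spacer boards lie on them, carried one at a time, and the lid is on. The sixth board lies flat in its rack.

**Last checks:**
- **Boards:** touching the stack put its top at 69 mm after four boards and about 76 mm after five. The rim is at 77 mm, so a sixth board would stand about 6 mm proud.
- **Lid:** touching its top gave 79.6 mm, against 79.5 mm when fully home. In the pictures it sits within about 1 mm of the tray's centre and in line with its length.
- **Lid level:** a rough single-view estimate gave up to about 0.026 rad of tilt, inside the 0.05 rad limit, though that method is noisy.
- **Bystanders:** those in the last picture looked where they had been; I did not measure them.

**What went wrong on the way:** the first approach to the lid, with the tool tilted 45°, ran into joint limits. I backed off and gripped it with the tool tilted about 14°, then placed it with the tool tilted the other way. I saw no slip of the grip and no knocked cassette.

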